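Make up two water-test kits with their colour charts clipped in

ROBOT

A 6-joint arm with a two-finger parallel gripper is mounted at the origin on a cart in front of the work surface, level with it; the furniture and walls round the work are solid. World frame = base frame: x ahead of the robot, y to its left, z up, the work surface at z = 0. Lengths are in m, angles in rad, forces in N, time in s.
With the tool pointing down it reaches from about 0.35 to 0.775 m from the base axis. Payload 7.3 kg.
Tool frame: the origin (TCP) lies midway between the tips of the shut fingers; the grasp point (between the pads) lies robot.grasp_offset behind it (robot.grasp_offset is the distance from the TCP to the grasp point, in m); z points along the fingers, x is the direction in which the jaws open and shut, and the axes are right-handed (so a half turn about z gives the same grasp; the last joint's range is limited). The gripper opens to 92 mm and grips with 3 to 60 N. Pads are 19 mm wide; open, the fingers measure 130 mm over their backs; the gripper's body (75 mm by 190 mm) begins 47 mm behind the grasp point.
Start: joints at [1.192, 0.342, 1.524, -0, 1.275, -0.146], TCP at [0.121, 0.511, 0.227] pointing down, gripper open.
Joint ranges: [-2.53, 2.53], [-0.77, 2.02], [0.04, 2.7], [-1, 4.14], [0.28, 2.66], [-3.11, 3.11]. Speed limits (rad/s): [2.57, 2.57, 3.14, 3.14, 3.14, 3.14].

INTERFACE

Orientations are given as [roll, pitch, yaw] about the fixed x, y, z axes, in that order (R = Rz(yaw) Ry(pitch) Rx(roll)).
In Python, from cell import robot gives the robot as it stands. The module is installed in compiled form; this text tells all that it offers.
- The arm moves only by the tool move_arm, never from a script. Its argument "increments" is a list of rows, each a list of 7 numbers: the finger opening in mm, from 0 to 91.8, then the shift along the tool's x, y, z in mm, then the turn, a rotation vector about the tool's x, y, z in rad. A call has 1 to 12 rows; each row shifts and turns the pose as measured when the row begins, along the tool's axes as they then stand; what a row does not reach is not made up. A row lasts 1/8 s, in which the tool goes at most 62.5 mm and 10.7 degrees, less where a joint would pass 70% of its speed; a pose out of reach is approached as far as the arm can. A call is refused whole if a number of a shift passes 62.5 or a number of a turn 0.188, either way. A call with a gripper value outside its range is refused whole. The fingers move at their own pace and stop on an object; "newtons" is the grip in N (left out, the last holds). Time passes only in rows, so rows that do not move let the fingers close. It gives the time, the measured TCP pose, the force and the opening at its end, in the units of the state.
- robot.observe(): the state, without advancing time (a new reading comes with each control period).
- robot.read_camera(name): name is "scene" or "side" or "wrist"; returns a dict with "img" (420x560x3 uint8, red, green, blue), "fx", "fy", "cx", "cy" (pixels), "T" (4x4, takes a point from camera to world coordinates). Camera axes: x right, y down, z forward; pixel columns grow to the right and rows downward; lengths in m; the calibration is good to about 2 mm. A picture is of the moment at which its call begins. There is no depth.
- robot.hand_in(): hands the job in, once; it reports no verdict.
Trained networks look in the newest picture that a camera, given by its name, has taken for a name from the list of things; names that differ only in an ending like _2 or _b are one class to them, and where a whole thing is asked for, a point or a joint stands for the part that bears it (a point fixed in the world has none). Each returns a list of dicts, best first, with "conf" (0 to 1); they miss things now and then, are a little off and sometimes report something else, mostly with a low value. They report only what shows in the picture. A call takes as long as a camera call. They do not tell look-alikes from the thing itself.
- robot.look_for(thing, camera): "rect" ([left, top, width, height] in pixels, round what is visible of it).
The state is a dict: "time": time; "qpos": joint angles; "qvel": joint speeds; "joint_efforts": joint torques, N m; "tool_pos": TCP position; "tool_rot": TCP orientation; "contact_force": force on the tool from outside, world axes, zero at the start; "torque": the same for the moment, N m; "opening": finger opening in m.
Only numpy, scipy, OpenCV 4.12 (cv2) and the standard library are available. Lean on these libraries where they do the work, as an engineer would, in place of code of your own. Each camera call takes 0.05 s, during which the arm holds its last target.

TASK

Make up two water-test kits: the blue-rimmed tray gets the amber dropper bottle in its square compartment, the small beaker in its round well and the rainbow colour chart; the orange-rimmed tray gets the slim blue-capped white bottle in its square compartment and the pink colour chart. Slide each chart flat and straight along the tray's card rest, under the sprung clip, until it is fully home against the stop. Keep everything upright and leave the brown bottle, the large beaker and the black-capped bottle where they are.

Things in the scene. Friction and masses are not known exactly. Their poses are not given: they have to be found in the camera images.
- tray_blue: Fixed kit tray, pale grey with BLUE rim, 150 (x) x 156 (y) mm. Origin: centre of underside; x from its front (robot side) to the compartments, y left, z up. Card rest: ridge 24 wide along y=0, x -62 to -2, top z=20. Sprung clip on its back end, lip at x=-14.5, all below z=37. Square compartment 58 inside, centre (40,40), floor z=4, walls to z=22; round well 60 inside, centre (40,-40), same heights.
- tray_orange: Fixed kit tray, pale grey with ORANGE rim, 150 (x) x 156 (y) mm. Origin: centre of underside; x from its front (robot side) to the compartments, y left, z up. Card rest: ridge 24 wide along y=0, x -62 to -2, top z=20. Sprung clip on its back end, lip at x=-14.5, all below z=37. Square compartment 58 inside, centre (40,40), floor z=4, walls to z=22; block with 2 cuvettes, fixed, centre (40,-40), top z=51.
- chart_rainbow: Stiff white colour chart, patches red, orange, yellow, green, blue; 70 (x) x 44 (y) x 5 mm, 30 g, lying flat; origin: centre of underside; either end first. Held by its long sides and slid to the tray's +x at most 3 mm above the rest, it runs under the clip's nose (at tray x=-33, opening 8 mm) and lifts the lip (push up to 6 N). Home at the stop: centre at tray x=-37, y=0, z=20.
- chart_pink: Stiff white colour chart, patches pale pink to crimson; 70 (x) x 44 (y) x 5 mm, 30 g, lying flat; origin: centre of underside; either end first. Held by its long sides and slid to the tray's +x at most 3 mm above the rest, it runs under the clip's nose (at tray x=-33, opening 8 mm) and lifts the lip (push up to 6 N). Home at the stop: centre at tray x=-37, y=0, z=20.
- dropper: Small dark amber dropper bottle with a black rubber teat; round body 37 mm in diameter up to z = 60 mm, 101 mm tall in all (only the body is solid, grasp that), 70 g; standing, origin at the centre of its foot, z up.
- blue_cap: Slim white bottle with a tall blue cap, 42 mm in diameter, 135 mm tall, 130 g; the fingers meet it as an upright square column 37 mm wide, sides along its own x and y, so grasp it along its x or y; standing, origin at the centre of its foot, z up.
- beaker: The SMALL clear glass beaker, 44 mm in diameter, 54 mm tall, open at the top, 35 g; standing, origin at the centre of its foot, z up. Grasp it across the outside.
- brown_bottle: Bystander: squat dark brown bottle with a black screw cap, 50 mm in diameter, 92 mm tall, origin at the centre of its foot. Not part of the kits.
- big_beaker: Bystander: the LARGE clear glass beaker, 72 mm in diameter, 92 mm tall, origin at the centre of its foot. Not part of the kits.
- white_bottle: Bystander: white bottle with a black cap, 56 mm wide, 123 mm tall, origin at the centre of its foot. Not part of the kits.
Things that resemble listed ones, but are neither listed nor needed, are in the scene too. Leave any purple look-alike of the chart_pink alone.

How it is judged:
By the outcome, as a careful person would: the job done as asked, in the order asked, and still so for the second after the job is handed in, with the robot touching nothing.
It also fails if it takes over 144 s, if anything falls off the work surface, if the arm or the gripper's body presses on something with over 40 N, if the wrist force passes 120 N, or if a joint passes its speed limit or range.

## Working session

There is one attempt and no reset: what is moved stays moved. The work goes in short steps, Python scripts to look and compute and a tool call to move; the robot and the scene stay as the last step left them, time stands still between calls to the robot, and variables do not carry over. Pictures are saved under pics/ and viewed, and the job is handed in when it is done.

Besides the shell and the picture viewer there is one more tool, called after ">>>" in YAML: its name, and indented under it one key for each argument. move_arm: Moves the arm, as the interface text tells. Its arguments: {"type":"object","properties":{"increments":{"type":"array"},"newtons":{"type":"number"}},"required":["increments"]}

```bash
mkdir -p pics; ls; python3 - <<'E'
from cell import robot
import cv2,numpy as np
print(robot.observe()); print(robot.grasp_offset)
for n in ["scene","side","wrist"]:
    c=robot.read_camera(n)
    cv2.imwrite(f"pics/{n}0.png",c["img"][:,:,::-1])
    print(n,c["fx"],c["fy"],c["cx"],c["cy"]);print(np.round(c["T"],4))
E
```

```text
pics
{'time': 0.0, 'qpos': array([ 1.19202020e+00,  3.42684119e-01,  1.52500695e+00, -1.43536466e-07,
        1.27538300e+00, -1.46041091e-01]), 'qvel': array([-4.13598239e-04, -5.44041770e-04,  9.78615734e-04,  1.29591766e-03,
        5.99058009e-06,  1.99519841e-03]), 'joint_efforts': array([ 2.37652013e-03, -4.31236947e+01, -2.44220996e+01,  7.18819303e-02,
        5.60354919e-02, -1.42009303e-04]), 'tool_pos': array([0.12093643, 0.51047193, 0.22606851]), 'tool_rot': array([-3.14137721e+00,  1.46566710e-03,  1.33806150e+00]), 'contact_force': array([ 0.02649782, -0.11472706,  0.14118928]), 'torque': array([ 0.02757219, -0.03285215,  0.04942294]), 'opening': 0.09165189867525195}
0.0188
scene 500.4169946154847 500.4169946154847 283.0520515923309 207.11260976000955
[[-0.8791 -0.378   0.2903  0.1367]
 [-0.4766  0.6954 -0.5378  0.804 ]
 [ 0.0014 -0.6112 -0.7915  1.1902]
 [ 0.      0.      0.      1.    ]]
side 461.3781114212021 461.3781114212021 277.54275262234614 204.73828012983384
[[-0.9915 -0.0733  0.1072  0.4061]
 [-0.1279  0.4087 -0.9037  1.3682]
 [ 0.0224 -0.9097 -0.4146  0.6798]
 [ 0.      0.      0.      1.    ]]
wrist 342.15407391291376 342.15407391291376 280.08992808161275 205.72237290677128
[[ 0.2302  0.9434  0.239   0.0575]
 [ 0.9731 -0.2226 -0.0587  0.5255]
 [-0.0022  0.2461 -0.9692  0.3839]
 [ 0.      0.      0.      1.    ]]
```

View pics/scene0.png

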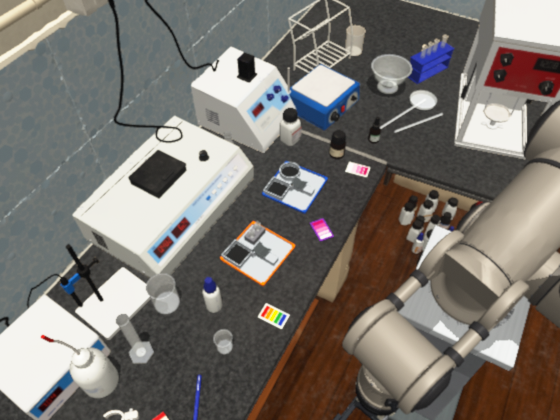

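View pics/side0.png

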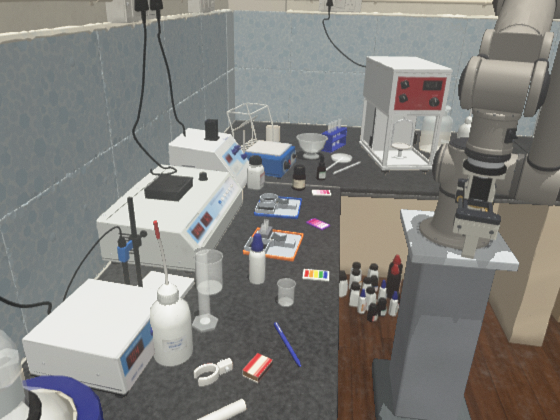

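View pics/wrist0.png

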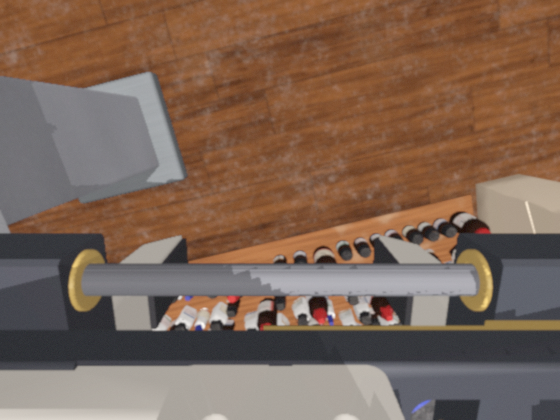

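```bash
cat > h.py <<'E'
from cell import robot
import cv2,numpy as np
def cam(n):
    return robot.read_camera(n)
def back(c,u,v,z):
    d=c["T"][:3,:3]@np.array([(u-c["cx"])/c["fx"],(v-c["cy"])/c["fy"],1.])
    o=c["T"][:3,3]; return o+d*(z-o[2])/d[2]
def proj(c,p):
    q=c["T"][:3,:3].T@(np.array(p)-c["T"][:3,3]); return np.array([c["fx"]*q[0]/q[2]+c["cx"],c["fy"]*q[1]/q[2]+c["cy"]])
E
python3 - <<'E'
from h import *
for n in ["scene","side"]:
    c=cam(n)
    for t in ["tray_blue","tray_orange","chart_rainbow","chart_pink","dropper","blue_cap","beaker","brown_bottle","big_beaker","white_bottle"]:
        for r in robot.look_for(t,n)[:3]:
            x,y,w,h=r["rect"]
            print(n,t,round(r["conf"],2),np.round(r["rect"]),"mid z0",back(c,x+w/2,y+h/2,0).round(3),"bottom",back(c,x+w/2,y+h,0).round(3))
    s=c["img"]
    if n=="scene": 
        for i,(a,b,w,h) in enumerate([(220,110,200,150),(190,210,140,150)]):
            cv2.imwrite(f"pics/s_crop{i}.png",cv2.resize(s[b:b+h,a:a+w,::-1],None,fx=4,fy=4,interpolation=cv2.INTER_CUBIC))
    else:
        cv2.imwrite("pics/sd_crop.png",cv2.resize(s[140:310,200:360,::-1],None,fx=3.5,fy=3.5,interpolation=cv2.INTER_CUBIC))
E
```

```text
scene tray_blue 0.88 [261. 164.  65.  50.] mid z0 [ 0.577 -0.082  0.   ] bottom [0.532 0.004 0.   ]
scene tray_orange 0.78 [222. 222.  74.  63.] mid z0 [0.554 0.172 0.   ] bottom [0.504 0.258 0.   ]
scene chart_rainbow 0.66 [259. 304.  30.  28.] mid z0 [0.422 0.323 0.   ] bottom [0.403 0.357 0.   ]
scene chart_pink 0.89 [311. 218.  22.  23.] mid z0 [0.434 0.014 0.   ] bottom [0.417 0.049 0.   ]
scene chart_pink 0.66 [348. 163.  23.  13.] mid z0 [ 0.431 -0.255  0.   ] bottom [ 0.42  -0.229  0.   ]
scene chart_pink 0.32 [367. 115.  11.  27.] mid z0 [ 0.467 -0.45   0.   ] bottom [ 0.443 -0.39   0.   ]
scene dropper 0.61 [368. 118.  14.  24.] mid z0 [ 0.456 -0.446  0.   ] bottom [ 0.435 -0.393  0.   ]
scene blue_cap 0.77 [202. 277.  23.  36.] mid z0 [0.595 0.342 0.   ] bottom [0.566 0.385 0.   ]
scene beaker 0.79 [216. 334.  17.  23.] mid z0 [0.496 0.445 0.   ] bottom [0.48 0.47 0.  ]
scene beaker 0.41 [346. 164.  24.  12.] mid z0 [ 0.434 -0.25   0.   ] bottom [ 0.423 -0.226  0.   ]
scene brown_bottle 0.91 [331. 127.  17.  33.] mid z0 [ 0.535 -0.329  0.   ] bottom [ 0.503 -0.26   0.   ]

[... 909 characters left out ...]
ide chart_pink 0.62 [313. 190.  16.   7.] mid z0 [ 0.432 -0.244  0.   ] bottom [ 0.431 -0.212  0.   ]
side chart_pink 0.45 [306. 217.  25.  11.] mid z0 [0.432 0.005 0.   ] bottom [0.43  0.046 0.   ]
side dropper 0.75 [317. 157.  11.  25.] mid z0 [ 0.441 -0.507  0.   ] bottom [ 0.435 -0.36   0.   ]
side blue_cap 0.91 [249. 234.  16.  50.] mid z0 [0.591 0.263 0.   ] bottom [0.57  0.385 0.   ]
side brown_bottle 0.77 [291. 168.  12.  24.] mid z0 [ 0.535 -0.371  0.   ] bottom [ 0.524 -0.248 -0.   ]
side big_beaker 0.57 [209. 247.  15.  52.] mid z0 [0.687 0.349 0.   ] bottom [0.659 0.461 0.   ]
side white_bottle 0.92 [246. 155.  18.  36.] mid z0 [ 0.714 -0.419  0.   ] bottom [ 0.681 -0.228  0.   ]
```

View pics/s_crop0.png

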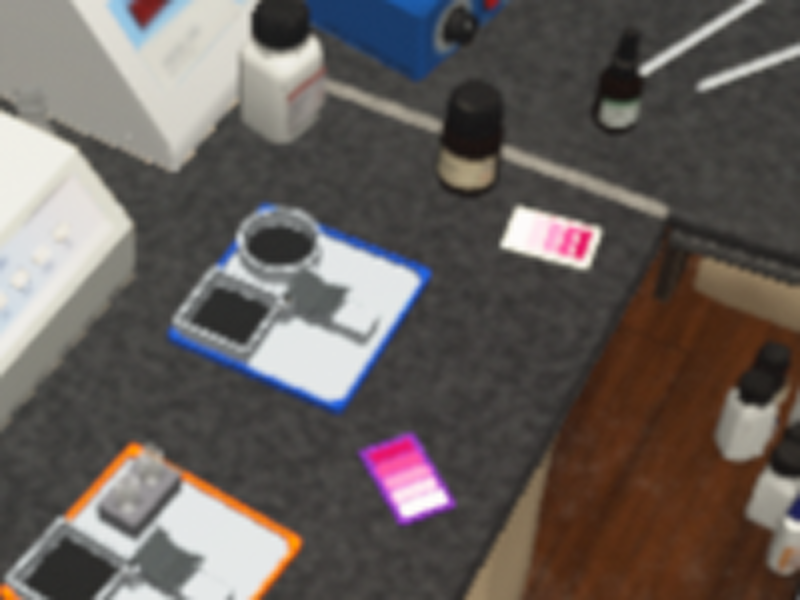

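View pics/s_crop1.png

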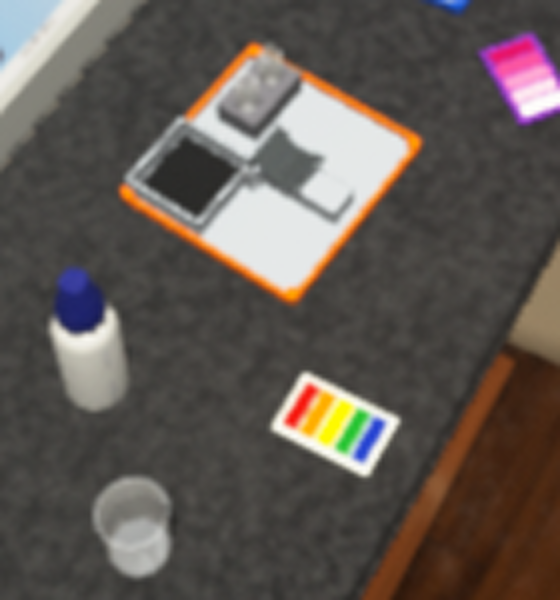

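View pics/sd_crop.png

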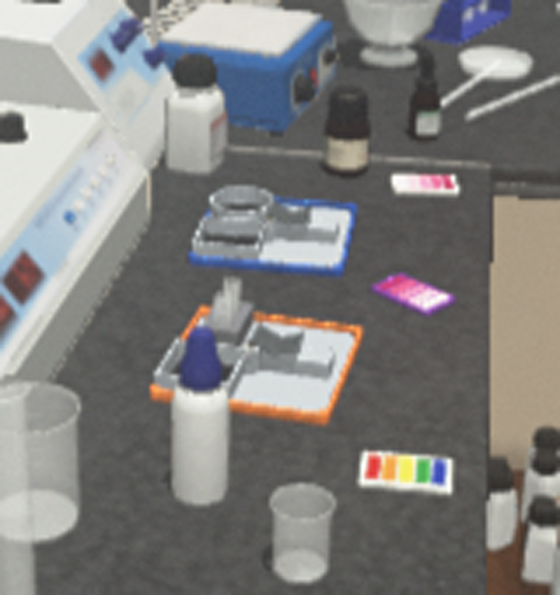

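```bash
python3 - <<'E'
from h import *
c=cam("scene")
B=[(286.2,161.8),(327.5,178),(305,212),(263,194.5)]
O=[(253.75,221.25),(295,245),(263,284.5),(220.5,257.5)]
for n,P in [("blue",B),("orange",O)]:
    w=np.array([back(c,*p,0.003)[:2] for p in P])  # BR,FR,FL,BL
    print(n,w.round(3).tolist(),w.mean(0).round(3))
    x=(w[0]-w[1])+(w[3]-w[2]); y=(w[2]-w[1])+(w[3]-w[0])
    print(np.degrees(np.arctan2(x[1],x[0])),np.degrees(np.arctan2(-y[0],y[1])),np.linalg.norm(x)/2,np.linalg.norm(y)/2)
f=lambda p,o:(p[0]/4+o[0],p[1]/4+o[1])
for n,P,o in [("pink",[(515,207),(602,235),(592,268),(500,247)],(220,110)),("rainbow",[(308,373),(400,420),(368,475),(272,425)],(190,210))]:
    w=np.array([back(c,*f(p,o),0.005)[:2] for p in P]);print(n,w.round(3).tolist(),w.mean(0).round(3))
for n,uv in [("instr corner bottom",(254,187)),("instr corner2 ",(155,276)),("photometer corner",(264,153)),("counter edge",(385,163)),("edge2",(300,330)),("scale edge",(105,336)),("joint",(302,130))]: print(n,back(c,*uv,0).round(3))
E
```

```text
blue [[0.651, -0.17], [0.505, -0.171], [0.506, -0.018], [0.649, -0.016]] [ 0.578 -0.094]
0.5077873494859926 0.09886067389021078 0.1448940802566477 0.15329480051782143
orange [[0.623, 0.084], [0.478, 0.1], [0.495, 0.253], [0.641, 0.236]] [0.559 0.168]
-6.473830411078619 -6.49448674943741 0.14640171826005377 0.15315794838212388
pink [[0.474, -0.264], [0.401, -0.27], [0.394, -0.234], [0.467, -0.219]] [ 0.434 -0.247]
rainbow [[0.457, 0.297], [0.389, 0.298], [0.389, 0.34], [0.46, 0.34]] [0.424 0.319]
instr corner bottom [ 0.69  -0.031  0.   ]
instr corner2  [0.766 0.369 0.   ]
photometer corner [ 0.735 -0.172  0.   ]
counter edge [ 0.37 -0.32  0.  ]
edge2 [0.349 0.32  0.   ]
scale edge [0.771 0.567 0.   ]
joint [ 0.675 -0.328  0.   ]
```

>>> move_arm:
  increments:
    - [91.8, 0, 0, -10, 0, 0, -0.117]
    - [91.8, 0, 0, -10, 0, 0, -0.117]
    - [91.8, -41, 40, -8, 0, 0, 0]
    - [91.8, -41, 40, -8, 0, 0, 0]
    - [91.8, -41, 40, -8, 0, 0, 0]
    - [91.8, -41, 40, -8, 0, 0, 0]
    - [91.8, -41, 40, -8, 0, 0, 0]
    - [91.8, -41, 40, -8, 0, 0, 0]
    - [91.8, -41, 40, -8, 0, 0, 0]
    - [91.8, -41, 40, -8, 0, 0, 0]
    - [91.8, -41, 40, -8, 0, 0, 0]
    - [91.8, -41, 40, -8, 0, 0, 0]

```text
time: 2.8
tool_pos: [0.5356, 0.0955, 0.3306]
tool_rot: [3.138, -0.002, 1.588]
contact_force: [0.5, 1.2, -0.3]
opening: 0.0918
```

>>> move_arm:
  increments:
    - [91.8, -57, 0, 0, 0, 0, 0]
    - [91.8, -57, 0, 0, 0, 0, 0]
    - [91.8, -57, 0, 0, 0, 0, 0]
    - [91.8, -57, 0, 0, 0, 0, 0]
    - [91.8, -57, 0, 0, 0, 0, 0]
    - [91.8, -57, 0, 0, 0, 0, 0]
    - [91.8, -50, 0, 0, 0, 0, 0]
    - [91.8, 0, 0, 0, 0, 0, 0]

```text
time: 3.8
tool_pos: [0.5432, -0.3132, 0.3273]
tool_rot: [3.138, -0.003, 1.584]
contact_force: [-0.9, -0.7, -0.2]
opening: 0.0917
```

```bash
python3 - <<'E'
from h import *
c=cam("wrist"); cv2.imwrite("pics/w1.png",c["img"][:,:,::-1])
o=robot.observe();print(o["tool_pos"],o["tool_rot"]); print(c["T"].round(3))
for t in ["dropper","chart_pink","brown_bottle","tray_blue"]: print(t,[(round(r["conf"],2),np.round(r["rect"])) for r in robot.look_for(t,"wrist")[:2]])
E
```

```text
[ 0.5435336  -0.31135201  0.32766166] [ 3.13741888 -0.00363493  1.58532174]
[[-0.013  0.968  0.25   0.477]
 [ 1.     0.012  0.006 -0.315]
 [ 0.002  0.25  -0.968  0.485]
 [ 0.     0.     0.     1.   ]]
dropper [(0.71, array([197.,  74.,  33.,  28.]))]
chart_pink [(0.74, array([499.,  55.,  61.,  65.])), (0.67, array([311.,  56.,  38.,  56.]))]
brown_bottle [(0.85, array([286., 133.,  42.,  42.]))]
tray_blue [(0.8, array([378., 138., 124., 105.]))]
```

View pics/w1.png

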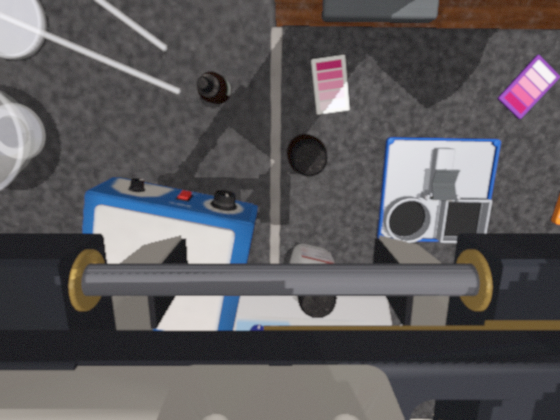

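```bash
python3 - <<'E'
import cv2
s=cv2.imread("pics/w1.png")
cv2.imwrite("pics/w1a.png",cv2.resize(s[40:160,180:370],None,fx=4,fy=4,interpolation=cv2.INTER_CUBIC))
cv2.imwrite("pics/w1b.png",cv2.resize(s[120:250,365:515],None,fx=4,fy=4,interpolation=cv2.INTER_CUBIC))
E
```

```text
(no output)
```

View pics/w1a.png

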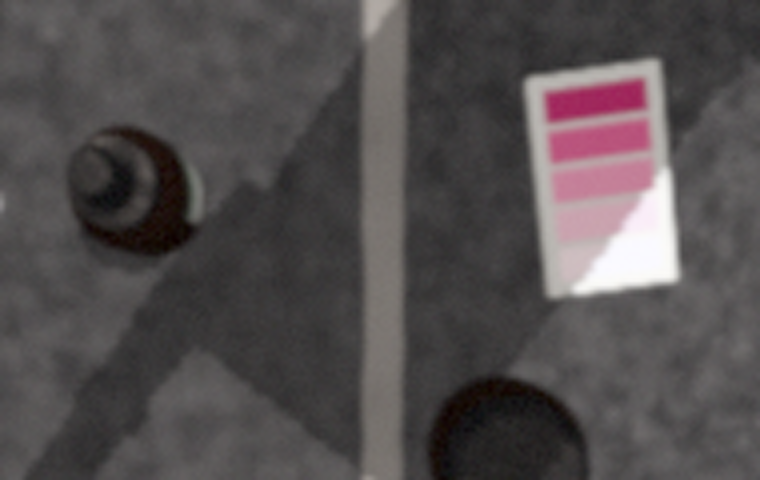

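View pics/w1b.png

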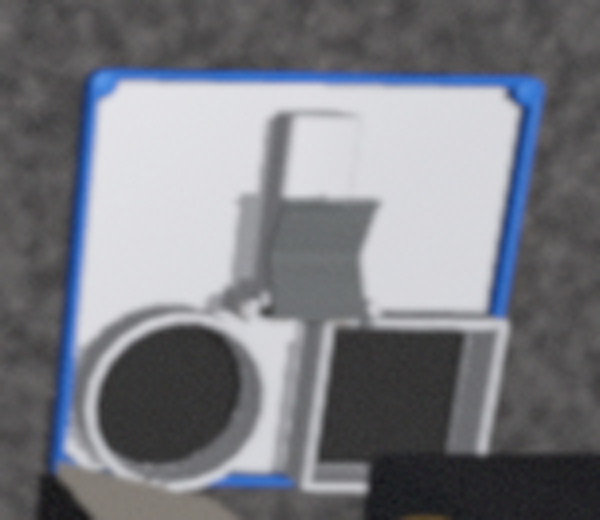

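```bash
python3 - <<'E'
from h import *
c=cam("wrist")
print(c["T"][:3,3])
fa=lambda p:(p[0]/4+180-.4,p[1]/4+40-.4); fb=lambda p:(p[0]/4+365-.4,p[1]/4+120-.4)
print("dropper",back(c,*fa((132,190)),0.055).round(4))
P=np.array([back(c,*fa(p),0.005)[:2] for p in [(525,77),(660,59),(680,281),(550,299)]]);print(P.round(4).tolist(),P.mean(0).round(4)); d=(P[2]+P[3]-P[0]-P[1]);print("pink ang",np.arctan2(d[1],d[0]),np.linalg.norm(d)/2)
for z in (0.0,0.006):
    T=np.array([back(c,*fb(p),z)[:2] for p in [(90,72),(543,80),(52,478)]]);print(z,T.round(4).tolist(),np.linalg.norm(T[1]-T[0]),np.arctan2(-(T[1]-T[0])[0],(T[1]-T[0])[1]))
    print("center",((T[0]+T[1])/2).round(4))
for p,z in [((170,397),.022),((406,404),.022),((290,112),.02),((359,117),.02),((238,198),.028),((380,200),.028)]: print(p,back(c,*fb(p),z).round(4))
E
```

```text
[ 0.47821089 -0.31034291  0.48650522]
dropper [ 0.4455 -0.3908  0.055 ]
[[0.4041, -0.2706], [0.3978, -0.2268], [0.4673, -0.2153], [0.474, -0.2591]] [ 0.4358 -0.243 ]
pink ang 0.16295856320909236 0.07066449198678637
0.0 [[0.5034, -0.1593], [0.5031, -0.0003], [0.6538, -0.1588]] 0.15895976086123842 0.0022580694114008476
center [ 0.5032 -0.0798]
0.006 [[0.5031, -0.1611], [0.5028, -0.0041], [0.6517, -0.1607]] 0.15699933264385535 0.0022580694114009907
center [ 0.5029 -0.0826]
(170, 397) [ 0.6147 -0.1266  0.022 ]
(406, 404) [ 0.6157 -0.0425  0.022 ]
(290, 112) [ 0.5143 -0.0966  0.02  ]
(359, 117) [ 0.5155 -0.0731  0.02  ]
(238, 198) [ 0.5426 -0.114   0.028 ]
(380, 200) [ 0.5424 -0.066   0.028 ]
```

```bash
python3 - <<'E'
from h import *
c=cam("wrist"); cv2.imwrite("pics/w2.png",c["img"][:,:,::-1])
o=robot.observe();print(o["tool_pos"],o["tool_rot"],c["T"][:3,3])
s=c["img"][:,:,::-1]
cv2.imwrite("pics/w2a.png",cv2.resize(s[40:160,180:370],None,fx=4,fy=4,interpolation=cv2.INTER_CUBIC))
cv2.imwrite("pics/w2b.png",cv2.resize(s[120:250,365:515],None,fx=4,fy=4,interpolation=cv2.INTER_CUBIC))
E
```

```text
[ 0.5444306  -0.30825898  0.32926352] [ 3.13569921e+00 -2.39638458e-03  1.59013376e+00] [ 0.47823568 -0.31029005  0.48660186]
```

View pics/w2a.png

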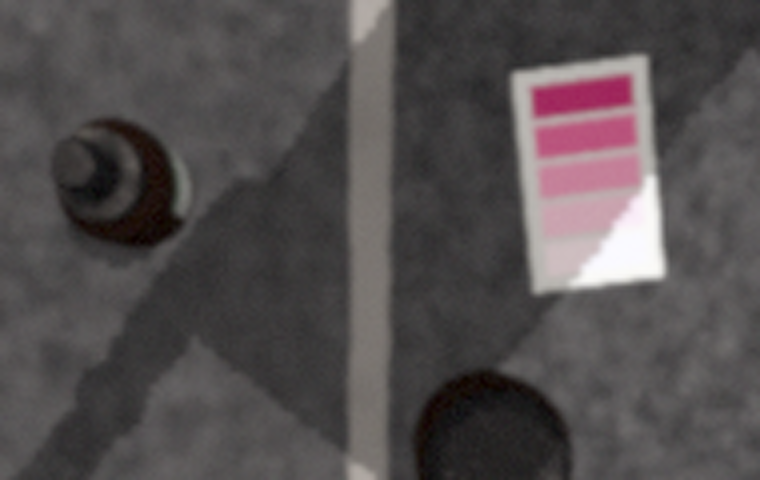

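View pics/w2b.png

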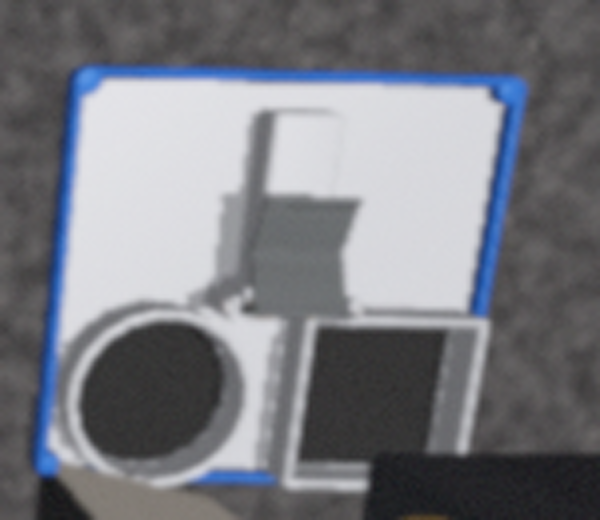

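```bash
python3 - <<'E'
from h import *
c=cam("wrist")
print(c["T"][:3,3])
fa=lambda p:(p[0]/4+180-.4,p[1]/4+40-.4); fb=lambda p:(p[0]/4+365-.4,p[1]/4+120-.4)
for z in(.04,.055):print("dropper",back(c,*fa((119,183)),z).round(4))
P=np.array([back(c,*fa(p),0.005)[:2] for p in [(511,73),(646,55),(666,276),(535,294)]]);print(P.round(4).tolist(),P.mean(0).round(4)); d=(P[2]+P[3]-P[0]-P[1]);print("pink ang",np.arctan2(d[1],d[0]),np.linalg.norm(d)/2)
for z in (0.0,0.006):
    T=np.array([back(c,*fb(p),z)[:2] for p in [(74,68),(528,78),(36,474)]]);print(z,T.round(4).tolist(),np.linalg.norm(T[1]-T[0]),np.arctan2(-(T[1]-T[0])[0],(T[1]-T[0])[1]))
    print("center",((T[0]+T[1])/2).round(4))
for p,z in [((153,393),.022),((389,404),.022),((274,110),.02),((343,115),.02),((220,195),.028),((362,199),.028)]: print(p,back(c,*fb(p),z).round(4))
c=cam("scene")
for y in(-.0945,-.088): print([proj(c,p).round(1) for p in [(.503,y-.078,.005),(.503,y+.078,.005),(.653,y-.078,.005),(.653,y+.078,.005)]])
E
```

```text
[ 0.47823288 -0.31035812  0.48662396]
dropper [ 0.4425 -0.3977  0.04  ]
dropper [ 0.4437 -0.3948  0.055 ]
[[0.403, -0.2754], [0.3967, -0.2316], [0.4658, -0.2204], [0.4726, -0.2645]] [ 0.4345 -0.248 ]
pink ang 0.15879830488205374 0.07020378125991497
0.0 [[0.5022, -0.1652], [0.5025, -0.0059], [0.6525, -0.1651]] 0.15929509781553688 -0.0017913438499172504
center [ 0.5024 -0.0855]
0.006 [[0.502, -0.1669], [0.5022, -0.0096], [0.6503, -0.1669]] 0.15733101330783866 -0.0017913438499176492
center [ 0.5021 -0.0883]
(153, 393) [ 0.6134 -0.1329  0.022 ]
(389, 404) [ 0.6159 -0.0486  0.022 ]
(274, 110) [ 0.5138 -0.1023  0.02  ]
(343, 115) [ 0.515  -0.0787  0.02  ]
(220, 195) [ 0.5418 -0.1203  0.028 ]
(362, 199) [ 0.5422 -0.0722  0.028 ]
[array([328.3, 177.4]), array([305.8, 212.3]), array([286.1, 160.6]), array([262. , 193.6])]
[array([327.4, 178.8]), array([304.8, 213.8]), array([285.2, 161.9]), array([260.9, 195. ])]
```

>>> move_arm:
  increments:
    - [91.8, -22, -25, 40, 0, 0, 0.02]
    - [91.8, -22, -25, 40, 0, 0, 0]
    - [91.8, -22, -25, 40, 0, 0, 0]
    - [91.8, -22, -25, 40, 0, 0, 0]
    - [91.8, 0, 0, 0, 0, 0, 0]
    - [91.8, 0, 0, 0, 0, 0, 0]

```text
time: 5.0
tool_pos: [0.4468, -0.3964, 0.1673]
tool_rot: [3.129, 0.002, 1.575]
contact_force: [1.1, -0.1, 1.2]
opening: 0.0914
```

```bash
python3 - <<'E'
from h import *
c=cam("wrist"); cv2.imwrite("pics/w3.png",c["img"][:,:,::-1])
o=robot.observe();print(o["tool_pos"],o["tool_rot"])
print(proj(c,o["tool_pos"]),proj(c,[.443,-.396,.055]))
E
```

```text
[ 0.44666395 -0.39627822  0.16716659] [3.12974282e+00 1.54317989e-03 1.57555786e+00]
[281.49338144 255.02632886] [281.65684369 195.69179816]
```

View pics/w3.png

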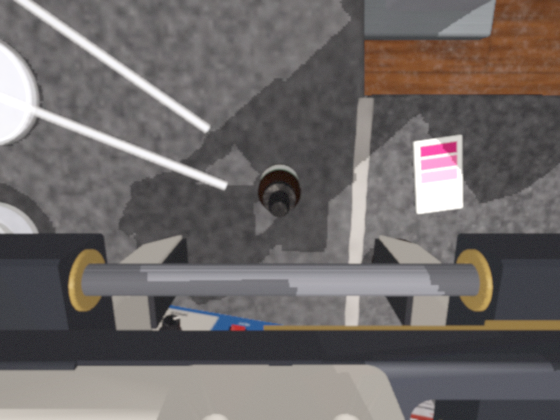

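>>> move_arm:
  increments:
    - [91.8, 0, -6, 30, 0.012, 0, 0.004]
    - [91.8, 0, 0, 35, 0, 0, 0]
    - [91.8, 0, 0, 35, 0, 0, 0]
    - [91.8, 0, 0, 30, 0, 0, 0]
    - [91.8, 0, 0, 0, 0, 0, 0]

```text
time: 5.68
tool_pos: [0.4504, -0.3974, 0.0429]
tool_rot: [3.13, 0.015, 1.579]
contact_force: [0.4, 0.6, 1.0]
opening: 0.0922
```

```bash
cat >> h.py <<'E'
from scipy.spatial.transform import Rotation as Ro
def delta(pos,yaw=np.pi/2):
    o=robot.observe(); R=Ro.from_euler("xyz",o["tool_rot"])
    d=R.inv().apply(np.array(pos)-o["tool_pos"])*1000
    t=(R.inv()*Ro.from_euler("xyz",[np.pi,0,yaw])).as_rotvec()
    print("pos",o["tool_pos"].round(4),"rot",o["tool_rot"].round(3),"t",round(o["time"],2),"open",round(o["opening"]*1000,1),"F",o["contact_force"].round(1))
    print("delta mm",d.round(1),"turn",t.round(3))
E
python3 -c "
from h import *
delta([.440,-.397,.036])"
```

```text
pos [ 0.4504 -0.3974  0.0429] rot [3.13  0.015 1.579] t 5.67 open 92.2 F [0.4 0.6 1. ]
delta mm [  0.6 -10.5   6.8] turn [0.012 0.015 0.009]
```

>>> move_arm:
  increments:
    - [91.8, 0, -10, 7, 0.012, 0.015, 0.009]
    - [91.8, 0, 0, 0, 0, 0, 0]

```text
time: 5.92
tool_pos: [0.4421, -0.3985, 0.0389]
tool_rot: [3.139, 0.003, 1.571]
contact_force: [0.7, 0.7, 0.6]
opening: 0.0918
```

```bash
python3 -c "
from h import *
delta([.440,-.397,.036])"
```

```text
pos [ 0.4421 -0.3985  0.0389] rot [3.139e+00 3.000e-03 1.571e+00] t 5.92 open 91.8 F [0.7 0.7 0.6]
delta mm [ 1.5 -2.1  2.8] turn [0.003 0.003 0.   ]
```

Close.

>>> move_arm:
  increments:
    - [91.8, 0, -2, 3, 0.003, 0.003, 0]
    - [30, 0, 0, 0, 0, 0, 0]
    - [30, 0, 0, 0, 0, 0, 0]
    - [30, 0, 0, 0, 0, 0, 0]
    - [30, 0, 0, 0, 0, 0, 0]
    - [30, 0, 0, 0, 0, 0, 0]
  newtons: 20

```text
time: 6.68
tool_pos: [0.4408, -0.3997, 0.0381]
tool_rot: [3.139, 0.003, 1.571]
contact_force: [-0.6, 0.6, 0.5]
opening: 0.0463
```

```bash
python3 -c "
from h import *
delta([.440,-.397,.036])
c=cam('wrist'); cv2.imwrite('pics/w4.png',c['img'][:,:,::-1])"
```

```text
pos [ 0.4408 -0.3997  0.0381] rot [3.139e+00 3.000e-03 1.571e+00] t 6.67 open 46.3 F [-0.6  0.6  0.5]
delta mm [ 2.7 -0.8  2.1] turn [0.002 0.003 0.   ]
```

View pics/w4.png

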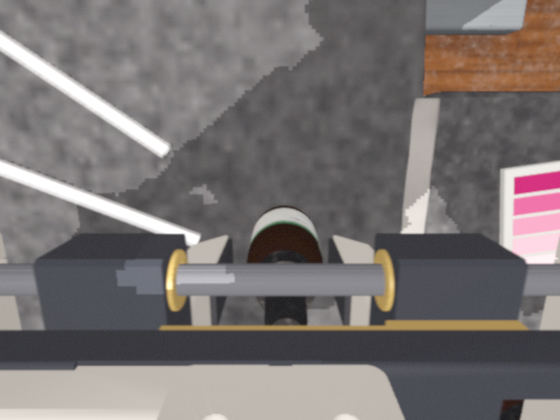

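>>> move_arm:
  increments:
    - [30, 0, 0, 0, 0, 0, 0]
    - [30, 0, 0, 0, 0, 0, 0]
    - [30, 0, 0, 0, 0, 0, 0]

```text
time: 7.1
tool_pos: [0.4408, -0.3996, 0.0381]
tool_rot: [3.139, 0.003, 1.571]
contact_force: [-0.2, -0.1, 1.5]
opening: 0.0348
```

```bash
python3 -c "
from h import *
c=cam('wrist'); cv2.imwrite('pics/w5.png',cv2.resize(c['img'][180:380,180:380,::-1],None,fx=3,fy=3))
print(back(c,285,208,0.0),back(c,285,208,0.03))
for a in (0,.5): 
  print([proj(c,[.4408+ox,-.3996,z]).round(0) for ox in (-.0185,0,.0185) for z in (0,.06)])
print(robot.look_for('dropper','wrist'))
"
```

```text
[ 0.4267155  -0.39736373  0.        ] [ 0.41880851 -0.39771275  0.03      ]
[array([281., 201.]), array([281., 234.]), array([281., 231.]), array([281., 275.]), array([281., 259.]), array([281., 313.])]
[array([281., 201.]), array([281., 234.]), array([281., 231.]), array([281., 275.]), array([281., 259.]), array([281., 313.])]
[{'rect': [246.1, 206.0, 66.6, 115.9], 'conf': 0.83}]
```

View pics/w5.png

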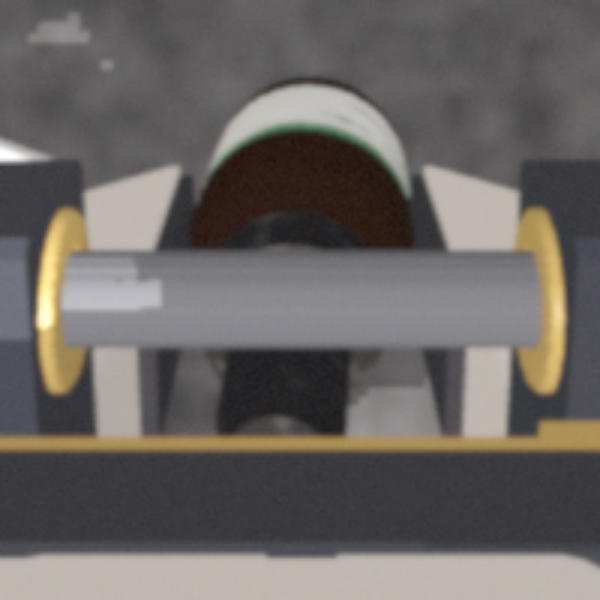

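>>> move_arm:
  increments:
    - [30, 0, 0, -10, 0, 0, 0]
    - [30, 0, 0, -20, 0, 0, 0]
    - [30, 0, 0, -40, 0, 0, 0]
    - [30, 0, 0, -40, 0, 0, 0]
    - [30, 0, 0, -40, 0, 0, 0]
    - [30, 0, 0, 0, 0, 0, 0]

```text
time: 7.95
tool_pos: [0.4403, -0.3992, 0.1954]
tool_rot: [3.139, 0.003, 1.571]
contact_force: [-0.2, -0.7, -0.9]
opening: 0.0349
```

```bash
python3 -c "
from h import *
delta([.613,-.0505,.19])
c=cam('side'); cv2.imwrite('pics/s6.png',cv2.resize(c['img'][100:300,200:420,::-1],None,fx=3,fy=3))
"
```

```text
pos [ 0.4403 -0.3992  0.1954] rot [3.139e+00 3.000e-03 1.571e+00] t 7.95 open 34.9 F [-0.2 -0.7 -0.9]
delta mm [348.7 172.7   4.8] turn [0.003 0.003 0.   ]
```

View pics/s6.png

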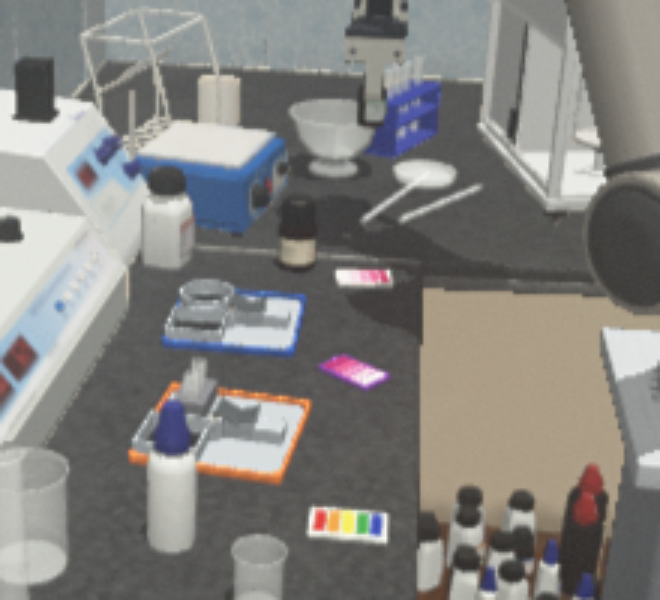

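>>> move_arm:
  increments:
    - [30, 43, 21, 0, 0.003, 0.003, 0]
    - [30, 43, 21, 0, 0, 0, 0]
    - [30, 43, 21, 0, 0, 0, 0]
    - [30, 43, 21, 0, 0, 0, 0]
    - [30, 43, 21, 0, 0, 0, 0]
    - [30, 43, 21, 0, 0, 0, 0]
    - [30, 43, 21, 0, 0, 0, 0]
    - [30, 22, 10, 0, 0, 0, 0]
    - [30, 0, 0, 0, 0, 0, 0]
    - [30, 0, 0, 0, 0, 0, 0]

```text
time: 9.25
tool_pos: [0.5942, -0.0637, 0.1797]
tool_rot: [-3.116, -0.013, 1.568]
contact_force: [0.7, -0.1, -0.2]
opening: 0.0353
```

```bash
python3 -c "
from h import *
delta([.613,-.0505,.046])
c=cam('wrist'); cv2.imwrite('pics/w7.png',c['img'][:,:,::-1])
"
```

```text
pos [ 0.5942 -0.0637  0.1797] rot [-3.116 -0.013  1.568] t 9.25 open 35.3 F [ 0.7 -0.1 -0.2]
delta mm [ 11.6  22.2 133.3] turn [-0.026 -0.013 -0.003]
```

View pics/w7.png

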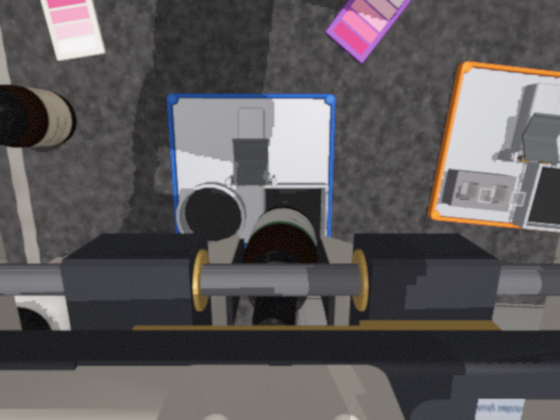

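```bash
python3 - <<'E'
from h import *
c=cam("wrist"); s=c["img"][:,:,::-1]; np.save("T7.npy",c["T"])
cv2.imwrite("pics/w8a.png",cv2.resize(s[85:245,160:345],None,fx=4,fy=3.75,interpolation=cv2.INTER_CUBIC))
cv2.imwrite("pics/w8b.png",cv2.resize(s[50:240,425:560],None,fx=4,fy=3,interpolation=cv2.INTER_CUBIC))
print(c["T"].round(4))
E
```

```text
[[ 0.0028  0.9753  0.2209  0.533 ]
 [ 0.9999 -0.0054  0.0111 -0.0661]
 [ 0.012   0.2208 -0.9752  0.3392]
 [ 0.      0.      0.      1.    ]]
```

View pics/w8a.png

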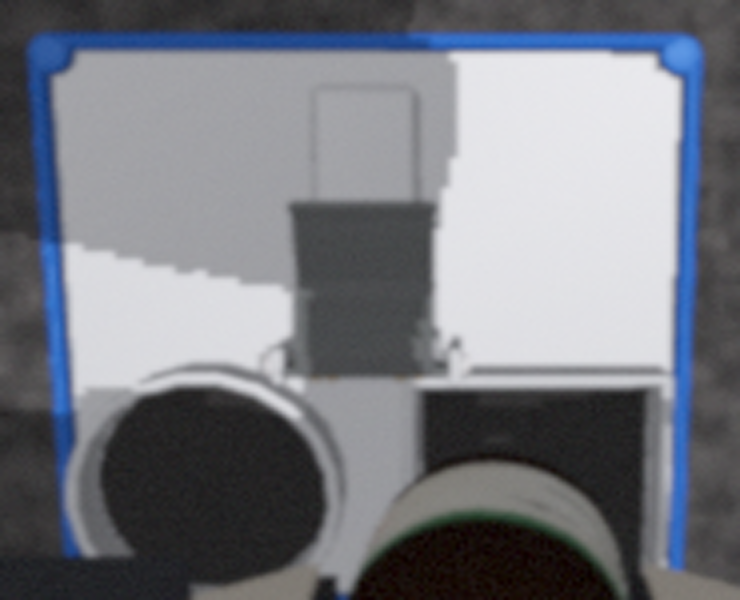

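View pics/w8b.png

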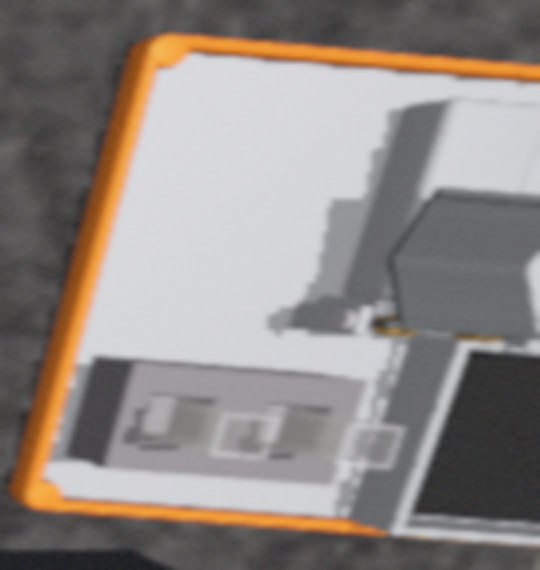

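```bash
python3 - <<'E'
from h import *
c=cam("wrist"); print(abs(c["T"]-np.load("T7.npy")).max())
fa=lambda p:(p[0]/4+160-.4,p[1]/3.75+85-.4); fb=lambda p:(p[0]/4+425-.4,p[1]/3+50-.4)
A=lambda p,z:back(c,*fa(p),z).round(4)[:2]; B=lambda p,z:back(c,*fb(p),z).round(4)[:2]
for z in(.0,.005): print("front corners",A((28,33),z),A((703,33),z),"mid",(A((28,33),z)+A((703,33),z))/2)
print("ridge",A((312,85),.02),A((417,87),.02)); print("nose",A((290,203),.033),A((437,203),.033))
print("sq front wall top inner",A((420,388),.022),A((645,388),.022), "well left/right",A((68,480),.022),A((340,480),.022))
for z in(.0,.005):
    p=B((140,38),z);q=B((12,505),z); d=q-p; a=np.arctan2(d[1],d[0]); print("orange FR",p,"BR",q,"yaw",a,np.linalg.norm(d))
    u=d/np.linalg.norm(d);v=np.array([-u[1],u[0]]); print("centre",(p+q)/2+v*.078)
print("sq front edge", B((470,345),.022))
E
```

```text
0.0006330824411850122
front corners [ 0.5008 -0.1693] [ 0.5012 -0.0098] mid [ 0.501   -0.08955]
front corners [ 0.5013 -0.1678] [ 0.5017 -0.0107] mid [ 0.5015  -0.08925]
ridge [ 0.5148 -0.1007] [ 0.5153 -0.0771]
nose [ 0.5421 -0.1049] [ 0.5422 -0.0727]
sq front wall top inner [ 0.588  -0.0774] [ 0.5883 -0.0244] well left/right [ 0.6113 -0.1615] [ 0.6117 -0.0968]
orange FR [0.4737 0.1056] BR [0.624  0.0895] yaw -0.10671218027241625 0.15115984916637087
centre [0.55715776 0.17510631]
orange FR [0.4746 0.1031] BR [0.6226 0.0872] yaw -0.10702195267089706 0.1488516375455776
centre [0.55693179 0.17270373]
sq front edge [0.5672 0.1822]
```

>>> move_arm:
  increments:
    - [30, 7, 10, 0, -0.026, -0.013, -0.003]
    - [30, 6, 10, 0, 0, 0, 0]
    - [30, 0, 0, 0, 0, 0, 0]

```text
time: 9.78
tool_pos: [0.6159, -0.052, 0.1807]
tool_rot: [3.137, 0.002, 1.568]
contact_force: [0.1, 0.1, -0.7]
opening: 0.0351
```

```bash
python3 -c "
from h import *
delta([.6135,-.05,.043])
"
```

```text
pos [ 0.6159 -0.052   0.1807] rot [3.137e+00 2.000e-03 1.568e+00] t 9.78 open 35.1 F [ 0.1  0.1 -0.7]
delta mm [  2.3  -3.  137.7] turn [ 0.004  0.002 -0.003]
```

>>> move_arm:
  increments:
    - [30, 2, -2, 35, 0.004, 0.002, 0]
    - [30, 0, -1, 35, 0, 0, 0]
    - [30, 0, 0, 35, 0, 0, 0]
    - [30, 0, 0, 20, 0, 0, 0]
    - [30, 0, 0, 0, 0, 0, 0]

```text
time: 10.4
tool_pos: [0.6145, -0.0501, 0.0531]
tool_rot: [3.139, 0.001, 1.569]
contact_force: [0.4, 0.4, -0.5]
opening: 0.0354
```

```bash
python3 -c "
from h import *
delta([.6135,-.05,.043])
"
```

```text
pos [ 0.6145 -0.0501  0.0531] rot [3.139e+00 1.000e-03 1.569e+00] t 10.4 open 35.4 F [ 0.4  0.4 -0.5]
delta mm [ 0.1 -1.  10.1] turn [ 0.003  0.001 -0.002]
```

>>> move_arm:
  increments:
    - [30, 0, -1, 6, 0.003, 0, 0]
    - [30, 0, 0, 3, 0, 0, 0]
    - [30, 0, 0, 2, 0, 0, 0]
    - [30, 0, 0, 0, 0, 0, 0]

```text
time: 10.9
tool_pos: [0.6153, -0.0505, 0.0445]
tool_rot: [3.137, 0.002, 1.569]
contact_force: [-0.5, 0.7, 0.1]
opening: 0.0354
```

>>> move_arm:
  increments:
    - [30, 0, 0, 2, 0, 0, 0]
    - [30, 0, 0, 2, 0, 0, 0]
    - [30, 0, 0, 0, 0, 0, 0]

```text
time: 11.28
tool_pos: [0.6165, -0.0506, 0.0421]
tool_rot: [3.134, 0.002, 1.569]
contact_force: [-1.1, 0.6, -0.7]
opening: 0.0353
```

>>> move_arm:
  increments:
    - [30, 0, -2, 1, 0.007, 0, 0]
    - [50, 0, 0, 0, 0, 0, 0]
    - [60, 0, 0, 0, 0, 0, 0]
    - [60, 0, 0, 0, 0, 0, 0]

```text
time: 11.78
tool_pos: [0.6149, -0.0506, 0.0414]
tool_rot: [3.14, 0.002, 1.569]
contact_force: [0.2, 0.0, 0.4]
opening: 0.0586
```

```bash
python3 -c "
from h import *
delta([.6135,-.05,.19])
c=cam('scene'); cv2.imwrite('pics/s9.png',cv2.resize(c['img'][120:260,200:360,::-1],None,fx=4,fy=4))
c=cam('wrist'); cv2.imwrite('pics/w9.png',c['img'][:,:,::-1])
"
```

```text
pos [ 0.6149 -0.0506  0.0414] rot [3.140e+00 2.000e-03 1.569e+00] t 11.78 open 58.6 F [0.2 0.  0.4]
delta mm [   0.2   -1.2 -148.6] turn [ 0.002  0.002 -0.002]
```

View pics/s9.png

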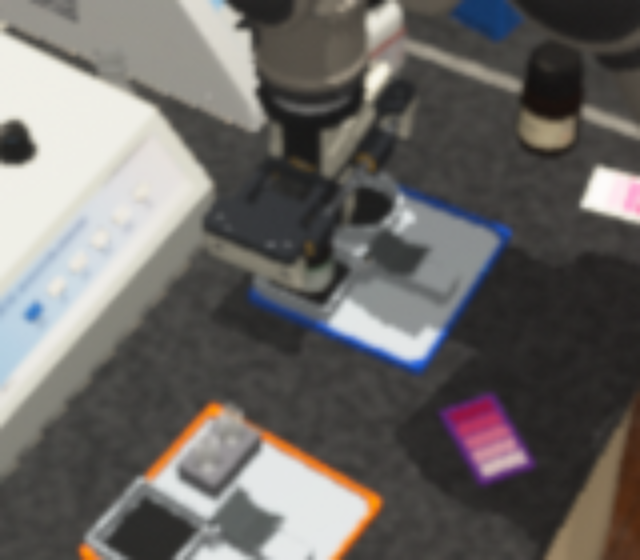

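View pics/w9.png

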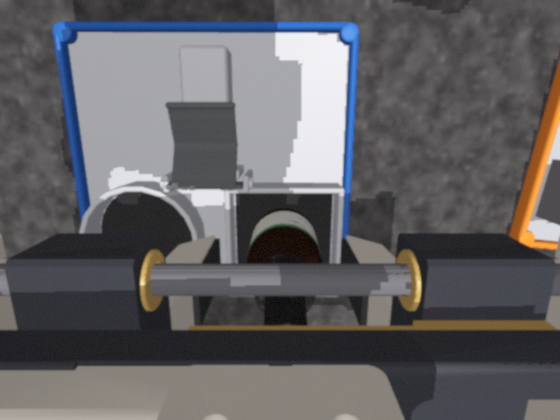

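>>> move_arm:
  increments:
    - [60, 0, 0, -25, 0, 0, 0]
    - [60, 0, 0, -45, 0, 0, 0]
    - [60, 0, 0, -50, 0, 0, 0]
    - [91.8, 0, 0, -50, 0, 0, 0]
    - [91.8, 45, -5, -10, 0, 0, 0]
    - [91.8, 55, -6, -10, 0, 0, 0]
    - [91.8, 55, -6, -10, 0, 0, 0]
    - [91.8, 55, -6, -10, 0, 0, 0]
    - [91.8, 55, -6, -10, 0, 0, 0]
    - [91.8, 55, -6, -10, 0, 0, 0]
    - [91.8, 50, -6, -10, 0, 0, 0]
    - [91.8, 40, -6, 0, 0, 0, 0]

```text
time: 13.38
tool_pos: [0.568, 0.3688, 0.2871]
tool_rot: [-3.14, 0.001, 1.561]
contact_force: [-0.5, -0.8, -0.5]
opening: 0.0919
```

>>> move_arm:
  increments:
    - [91.8, 0, 0, 0, 0, 0, 0]
    - [91.8, 0, 0, 0, 0, 0, 0]

```text
time: 13.62
tool_pos: [0.5667, 0.3713, 0.286]
tool_rot: [-3.139, 0.002, 1.565]
contact_force: [-0.3, 0.2, -0.1]
opening: 0.0915
```

```bash
python3 -c "
from h import *
delta([.56,.4,.28])
c=cam('wrist'); cv2.imwrite('pics/w10.png',c['img'][:,:,::-1])
for t in ['beaker','blue_cap','chart_rainbow','tray_orange']: print(t,[(round(r['conf'],2),np.round(r['rect'])) for r in robot.look_for(t,'wrist')[:2]])
"
```

```text
pos [0.5667 0.3713 0.286 ] rot [-3.139e+00  2.000e-03  1.565e+00] t 13.62 open 91.5 F [-0.3  0.2 -0.1]
delta mm [28.6 -6.9  5.9] turn [-0.002  0.002 -0.005]
beaker [(0.59, array([329.,  89.,  42.,  38.]))]
blue_cap [(0.94, array([255., 163.,  43.,  46.])), (0.52, array([294., 232.,  63.,  86.]))]
chart_rainbow [(0.64, array([222.,  20.,  38.,  64.]))]
tray_orange [(0.72, array([ 58.,  99., 134., 126.]))]
```

View pics/w10.png

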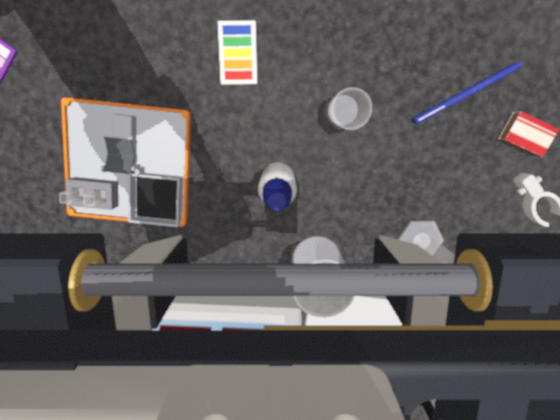

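```bash
python3 - <<'E'
from h import *
c=cam("wrist"); s=c["img"][:,:,::-1]; np.save("T10.npy",c["T"])
cv2.imwrite("pics/w10a.png",cv2.resize(s[10:220,200:390],None,fx=4,fy=2.8,interpolation=cv2.INTER_CUBIC))
cv2.imwrite("pics/w10b.png",cv2.resize(s[85:235,45:205],None,fx=4.5,fy=3.8,interpolation=cv2.INTER_CUBIC))
E
```

```text
(no output)
```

View pics/w10a.png

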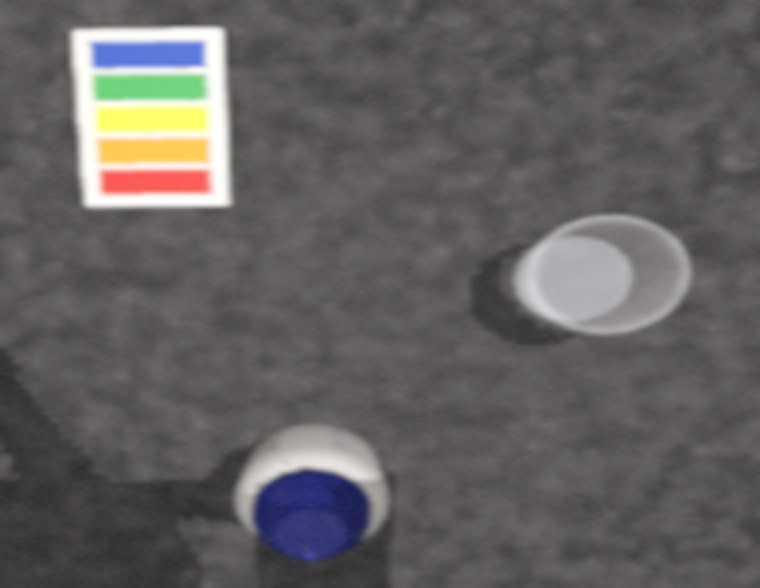

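View pics/w10b.png

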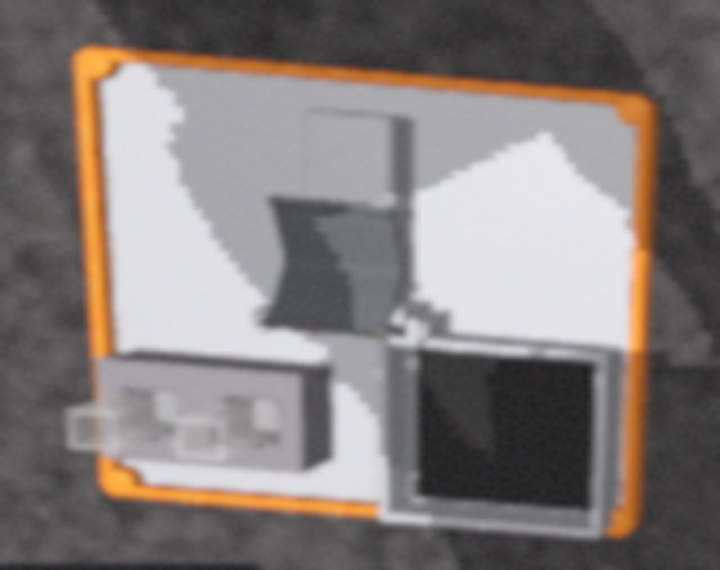

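```bash
python3 - <<'E'
from h import *
c=cam("wrist"); print(abs(c["T"]-np.load("T10.npy")).max())
A=lambda p,z:back(c,p[0]/4+200-.4,p[1]/2.8+10-.4,z).round(4)[:2]; B=lambda p,z:back(c,p[0]/4.5+45-.4,p[1]/3.8+85-.4,z).round(4)[:2]
print("beaker rim",A((611,274),.054),"bot",A((580,280),.002), "rim w",A((530,274),.054),A((692,274),.054))
print("cap top",A((312,535),.135))
P=np.array([A(p,.005) for p in[(71,29),(223,27),(232,206),(85,208)]]);d=P[2]+P[3]-P[0]-P[1];print(P.tolist(),P.mean(0),"ang",np.arctan2(d[1],d[0]),np.linalg.norm(d)/2)
for z in(0,.005):
    T=np.array([B(p,z) for p in[(74,47),(657,95),(636,536),(98,492)]])  #FR FL BL BR
    x=T[3]-T[0]+T[2]-T[1];y=T[1]-T[0]+T[2]-T[3];print(z,T.tolist(),T.mean(0).round(4),np.arctan2(x[1],x[0]),np.arctan2(-y[0],y[1]),np.linalg.norm(x)/2,np.linalg.norm(y)/2)
print("ridge front",B((304,107),.02),B((393,116),.02)); print("sq inner",[B(p,.022) for p in [(392,340),(612,350),(600,533),(384,518)]])
E
```

```text
0.00013492174585903044
beaker rim [0.4898 0.4496] bot [0.4906 0.4505] rim w [0.4896 0.4274] [0.4899 0.4718]
cap top [0.5752 0.3676]
[[0.3891, 0.2978], [0.3887, 0.3421], [0.4591, 0.3431], [0.4596, 0.2984]] [0.424125 0.32035 ] ang 0.0113550832684192 0.0704545420821114
0 [[0.4732, 0.0984], [0.4893, 0.2582], [0.6412, 0.2412], [0.6239, 0.081]] [0.5569 0.1697] -0.1131954708537129 -0.10399843306699282 0.15227452183474424 0.16086917044604912
0.005 [[0.4735, 0.1015], [0.4895, 0.2595], [0.6397, 0.2427], [0.6226, 0.0843]] [0.5563 0.172 ] -0.11311349808324529 -0.10423525926320283 0.15061249118184064 0.15906332858330358
ridge front [0.493 0.169] [0.4958 0.1924]
sq inner [array([0.5668, 0.185 ]), array([0.5705, 0.2457]), array([0.6332, 0.2374]), array([0.6275, 0.1759])]
```

>>> move_arm:
  increments:
    - [91.8, 30, -30, 20, 0, 0, -0.003]
    - [91.8, 30, -30, 35, 0, 0, 0]
    - [91.8, 18, -16, 40, 0, 0, 0]
    - [91.8, 0, 0, 35, 0, 0, 0]
    - [91.8, 0, 0, 0, 0, 0, 0]
    - [91.8, 0, 0, 0, 0, 0, 0]

```text
time: 14.72
tool_pos: [0.4923, 0.4496, 0.1564]
tool_rot: [3.138, -0.002, 1.562]
contact_force: [0.6, -1.3, 0.4]
opening: 0.0917
```

```bash
python3 -c "
from h import *
delta([.49,.45,.037])
"
```

```text
pos [0.4923 0.4496 0.1564] rot [ 3.138e+00 -2.000e-03  1.562e+00] t 14.72 open 91.7 F [ 0.6 -1.3  0.4]
delta mm [ 1.000e-01 -2.700e+00  1.194e+02] turn [ 0.003 -0.002 -0.009]
```

>>> move_arm:
  increments:
    - [91.8, 0, -3, 30, 0.003, -0.002, -0.009]
    - [91.8, 0, 0, 35, 0, 0, 0]
    - [91.8, 0, -1, 35, 0, 0, 0]
    - [91.8, 0, 0, 16, 0, 0, 0]
    - [91.8, 0, 0, 0, 0, 0, 0]

```text
time: 15.35
tool_pos: [0.4967, 0.452, 0.0489]
tool_rot: [3.126, -0.011, 1.567]
contact_force: [-0.1, 0.3, 0.5]
opening: 0.0916
```

```bash
python3 -c "
from h import *
delta([.49,.45,.037])
c=cam('wrist'); cv2.imwrite('pics/w11.png',c['img'][:,:,::-1])
print([proj(c,[.49+a,.45+b,z]).round(0) for a,b,z in [(-.022,0,.054),(-.022,0,0),(0,.022,.054),(0,-.022,.054)]])
"
```

```text
pos [0.4967 0.452  0.0489] rot [ 3.126 -0.011  1.567] t 15.35 open 91.6 F [-0.1  0.3  0.5]
delta mm [-2.1 -6.8 11.8] turn [ 0.016 -0.011 -0.004]
[array([277., 202.]), array([277., 179.]), array([323., 246.]), array([231., 247.])]
```

View pics/w11.png

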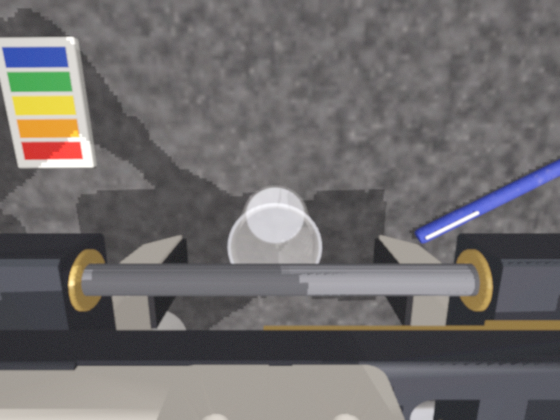

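>>> move_arm:
  increments:
    - [91.8, -3, -6, 6, 0.016, -0.011, -0.004]
    - [91.8, 0, 0, 5, 0, 0, 0]
    - [91.8, 0, 0, 0, 0, 0, 0]

```text
time: 15.78
tool_pos: [0.4925, 0.4503, 0.0417]
tool_rot: [3.137, -0.004, 1.571]
contact_force: [-0.5, -0.1, 0.2]
opening: 0.092
```

```bash
python3 -c "
from h import *
delta([.4905,.449,.037])
"
```

```text
pos [0.4925 0.4503 0.0417] rot [ 3.137 -0.004  1.571] t 15.78 open 92.0 F [-0.5 -0.1  0.2]
delta mm [-1.3 -2.   4.7] turn [ 0.005 -0.004  0.001]
```

>>> move_arm:
  increments:
    - [91.8, -1, -2, 5, 0.005, -0.004, 0]
    - [38, 0, 0, 0, 0, 0, 0]
    - [38, 0, 0, 0, 0, 0, 0]
    - [38, 0, 0, 0, 0, 0, 0]
    - [38, 0, 0, 0, 0, 0, 0]
    - [38, 0, 0, 0, 0, 0, 0]
    - [38, 0, 0, 0, 0, 0, 0]
    - [38, 0, 0, 0, 0, 0, 0]
  newtons: 10

```text
time: 16.77
tool_pos: [0.4905, 0.4495, 0.0369]
tool_rot: [3.142, 0.0, 1.572]
contact_force: [-0.1, -0.2, 0.2]
opening: 0.0434
```

```bash
python3 -c "
from h import *
delta([.4905,.449,.037])
c=cam('wrist'); cv2.imwrite('pics/w12.png',c['img'][:,:,::-1])
"
```

```text
pos [0.4905 0.4495 0.0369] rot [3.142 0.    1.572] t 16.77 open 43.4 F [-0.1 -0.2  0.2]
delta mm [-0.5 -0.  -0.1] turn [0.    0.    0.001]
```

View pics/w12.png

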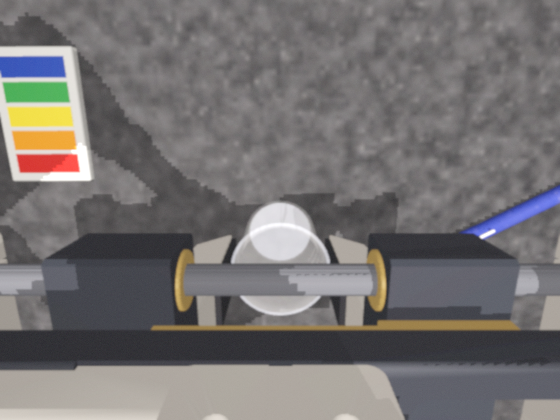

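Gripped at 43.4 mm. Lift and check.

>>> move_arm:
  increments:
    - [38, 0, 0, -10, 0, 0, 0]
    - [38, 0, 0, -30, 0, 0, 0]
    - [38, 0, 0, -40, 0, 0, 0]
    - [38, 0, 0, -50, 0, 0, 0]
    - [38, 0, 0, -40, 0, 0, 0]
    - [38, 0, 0, 0, 0, 0, 0]

```text
time: 17.58
tool_pos: [0.4905, 0.4495, 0.2152]
tool_rot: [3.14, -0.001, 1.572]
contact_force: [0.4, 0.6, -0.9]
opening: 0.0432
```

```bash
python3 -c "
from h import *
delta([.6165,-.1297,.2])
c=cam('wrist'); cv2.imwrite('pics/w13.png',c['img'][:,:,::-1])
"
```

```text
pos [0.4905 0.4495 0.2152] rot [ 3.140e+00 -1.000e-03  1.572e+00] t 17.57 open 43.2 F [ 0.4  0.6 -0.9]
delta mm [-579.4  125.5   15. ] turn [ 0.001 -0.001  0.001]
```

View pics/w13.png

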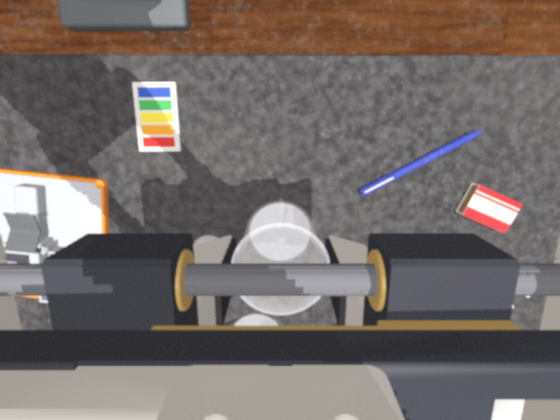

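>>> move_arm:
  increments:
    - [38, -30, 5, 0, 0, 0, 0]
    - [38, -50, 8, 0, 0, 0, 0]
    - [38, -50, 10, 0, 0, 0, 0]
    - [38, -50, 10, 0, 0, 0, 0]
    - [38, -50, 12, 0, 0, 0, 0]
    - [38, -50, 12, 0, 0, 0, 0]
    - [38, -50, 12, 0, 0, 0, 0]
    - [38, -50, 12, 0, 0, 0, 0]
    - [38, -50, 10, 0, 0, 0, 0]
    - [38, -45, 10, 0, 0, 0, 0]
    - [38, -30, 5, 0, 0, 0, 0]
    - [38, 0, 0, 0, 0, 0, 0]

```text
time: 19.12
tool_pos: [0.5899, -0.0725, 0.1952]
tool_rot: [-3.108, 0.005, 1.574]
contact_force: [0.5, 0.2, -0.6]
opening: 0.0435
```

>>> move_arm:
  increments:
    - [38, 0, 0, 0, 0, 0, 0]

```text
time: 19.25
tool_pos: [0.5892, -0.0719, 0.1941]
tool_rot: [-3.106, 0.003, 1.573]
contact_force: [-0.3, 0.0, -1.0]
opening: 0.0432
```

```bash
python3 -c "
from h import *
delta([.6165,-.1297,.042])
"
```

```text
pos [ 0.5892 -0.0719  0.1941] rot [-3.106e+00  3.000e-03  1.573e+00] t 19.25 open 43.2 F [-0.3  0.  -1. ]
delta mm [-57.4  32.6 151.2] turn [-0.036  0.004  0.003]
```

>>> move_arm:
  increments:
    - [38, -20, 8, 0, -0.036, 0.004, 0.003]
    - [38, -20, 9, 0, 0, 0, 0]
    - [38, -17, 8, 0, 0, 0, 0]
    - [38, 0, 0, 0, 0, 0, 0]
    - [38, 0, 0, 0, 0, 0, 0]

```text
time: 19.88
tool_pos: [0.616, -0.1311, 0.1934]
tool_rot: [3.139, -0.001, 1.572]
contact_force: [0.1, 0.2, -0.5]
opening: 0.0437
```

```bash
python3 -c "
from h import *
delta([.6165,-.1297,.042])
c=cam('wrist'); cv2.imwrite('pics/w14.png',c['img'][:,:,::-1])
"
```

```text
pos [ 0.616  -0.1311  0.1934] rot [ 3.139e+00 -1.000e-03  1.572e+00] t 19.88 open 43.7 F [ 0.1  0.2 -0.5]
delta mm [  1.2   0.2 151.4] turn [ 0.002 -0.001  0.002]
```

View pics/w14.png

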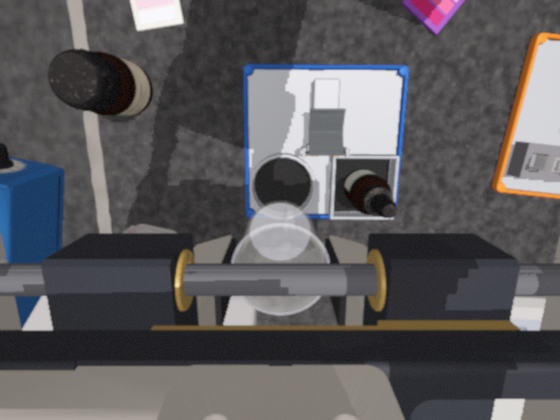

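>>> move_arm:
  increments:
    - [38, 1, 0, 15, 0.002, 0, 0.06]
    - [38, 0, 0, 30, 0, 0, 0.06]
    - [38, 0, 0, 35, 0, 0, 0]
    - [38, 0, 0, 0, 0, 0, 0]
    - [38, 0, 0, 0, 0, 0, 0]

```text
time: 20.55
tool_pos: [0.617, -0.1274, 0.1144]
tool_rot: [3.138, -0.001, 1.452]
contact_force: [-0.4, -0.1, -0.3]
opening: 0.0433
```

```bash
python3 -c "
from h import *
delta([.6165,-.1297,.042],1.45)
c=cam('wrist'); cv2.imwrite('pics/w15.png',c['img'][:,:,::-1])
c=cam('scene'); cv2.imwrite('pics/s15.png',cv2.resize(c['img'][80:220,220:380,::-1],None,fx=4,fy=4))
"
```

```text
pos [ 0.617  -0.1274  0.1144] rot [ 3.138e+00 -1.000e-03  1.452e+00] t 20.55 open 43.3 F [-0.4 -0.1 -0.3]
delta mm [-2.4 -0.5 72.4] turn [ 0.004 -0.001  0.002]
```

View pics/w15.png

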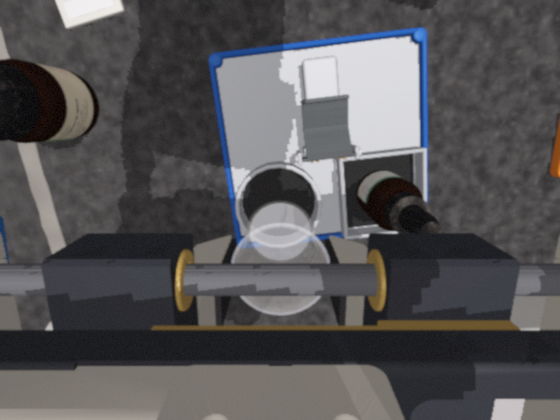

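View pics/s15.png

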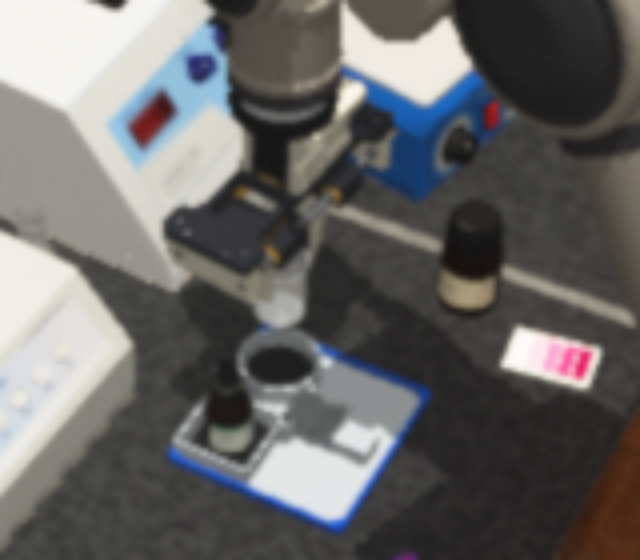

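>>> move_arm:
  increments:
    - [38, -2, 0, 25, 0.004, 0, 0]
    - [38, 0, 0, 25, 0, 0, 0]
    - [38, 0, 0, 10, 0, 0, 0]
    - [38, 0, 0, 0, 0, 0, 0]

```text
time: 21.15
tool_pos: [0.6202, -0.1305, 0.0591]
tool_rot: [3.132, 0.002, 1.452]
contact_force: [0.1, 0.7, 0.1]
opening: 0.0432
```

```bash
python3 -c "
from h import *
delta([.6165,-.1297,.042],1.45)
c=cam('side'); cv2.imwrite('pics/s16.png',cv2.resize(c['img'][100:250,200:360,::-1],None,fx=4,fy=4))
"
```

```text
pos [ 0.6202 -0.1305  0.0591] rot [3.132e+00 2.000e-03 1.452e+00] t 21.15 open 43.2 F [0.1 0.7 0.1]
delta mm [ 0.4 -4.  17. ] turn [0.01  0.002 0.002]
```

View pics/s16.png

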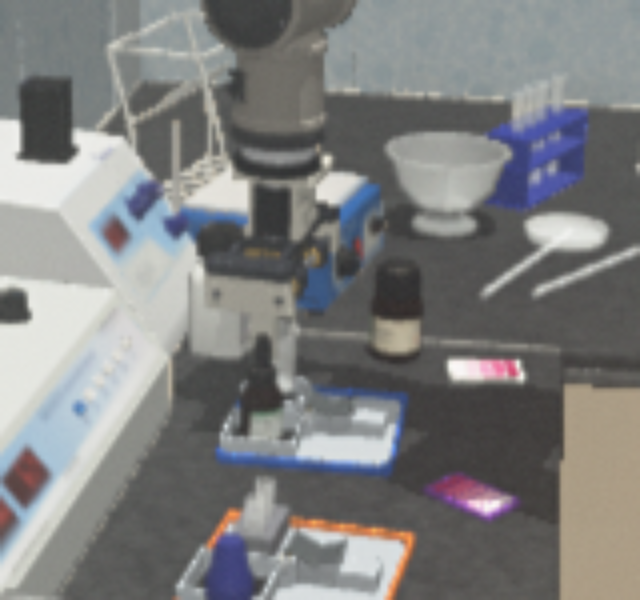

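>>> move_arm:
  increments:
    - [38, 0, -4, 8, 0.01, 0.002, 0]
    - [38, 0, 0, 5, 0, 0, 0]
    - [38, 0, 0, 3, 0, 0, 0]
    - [38, 0, 0, 0, 0, 0, 0]

```text
time: 21.7
tool_pos: [0.6175, -0.1305, 0.0447]
tool_rot: [3.138, 0.0, 1.452]
contact_force: [-0.5, -0.4, -0.8]
opening: 0.0434
```

```bash
python3 -c "
from h import *
delta([.6165,-.1297,.042],1.45)
"
```

```text
pos [ 0.6175 -0.1305  0.0447] rot [3.138 0.    1.452] t 21.7 open 43.4 F [-0.5 -0.4 -0.8]
delta mm [ 0.7 -1.1  2.7] turn [0.003 0.    0.002]
```

>>> move_arm:
  increments:
    - [38, 0, -1, 2, 0.003, 0, 0]
    - [38, 0, 0, 2, 0, 0, 0]
    - [38, 0, 0, 0, 0, 0, 0]

```text
time: 22.08
tool_pos: [0.6168, -0.1305, 0.0409]
tool_rot: [3.141, 0.001, 1.452]
contact_force: [0.1, 0.6, 0.1]
opening: 0.0434
```

>>> move_arm:
  increments:
    - [56, 0, 0, 0, 0, 0, 0]
    - [56, 0, 0, 0, 0, 0, 0]
    - [56, 0, 0, 0, 0, 0, 0]

```text
time: 22.45
tool_pos: [0.6168, -0.1305, 0.041]
tool_rot: [3.14, 0.001, 1.452]
contact_force: [-0.0, -0.2, -0.5]
opening: 0.0558
```

```bash
python3 -c "
from h import *
delta([.6165,-.1297,.042],1.45)
c=cam('wrist'); cv2.imwrite('pics/w17.png',c['img'][:,:,::-1])
"
```

```text
pos [ 0.6168 -0.1305  0.041 ] rot [3.140e+00 1.000e-03 1.452e+00] t 22.45 open 55.8 F [-0.  -0.2 -0.5]
delta mm [ 0.7 -0.4 -1.1] turn [0.001 0.001 0.002]
```

View pics/w17.png

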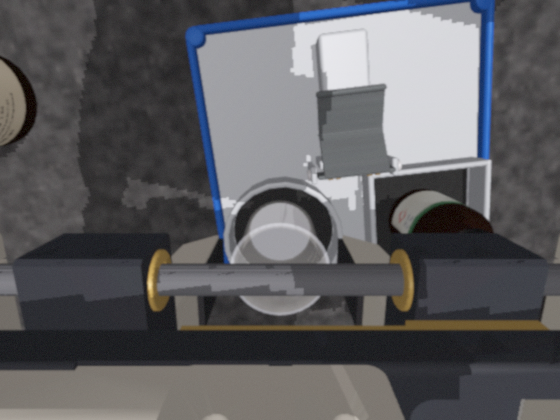

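>>> move_arm:
  increments:
    - [56, 0, 0, -25, 0, 0, 0]
    - [56, 0, 0, -45, 0, 0, 0]
    - [56, 0, 0, -50, 0, 0, -0.06]
    - [91.8, 0, 0, -35, 0, 0, -0.05]
    - [91.8, 40, -12, 0, 0, 0, 0]
    - [91.8, 55, -17, 0, 0, 0, 0]
    - [91.8, 55, -18, 0, 0, 0, 0]
    - [91.8, 55, -18, 0, 0, 0, 0]
    - [91.8, 55, -18, 0, 0, 0, 0]
    - [91.8, 55, -18, 0, 0, 0, 0]
    - [91.8, 55, -18, 0, 0, 0, 0]
    - [91.8, 50, -18, 0, 0, 0, 0]

```text
time: 24.0
tool_pos: [0.4801, 0.2992, 0.2013]
tool_rot: [3.137, -0.0, 1.558]
contact_force: [1.1, 0.4, 0.2]
opening: 0.0921
```

```bash
python3 -c "
from h import *
delta([.485,.32,.13],1.582)
"
```

```text
pos [0.4801 0.2992 0.2013] rot [ 3.137 -0.     1.558] t 24.0 open 92.1 F [1.1 0.4 0.2]
delta mm [20.8  4.3 71.3] turn [ 0.005 -0.    -0.024]
```

>>> move_arm:
  increments:
    - [91.8, 10, 2, 25, 0.005, 0, -0.024]
    - [91.8, 10, 2, 35, 0, 0, 0]
    - [91.8, 0, 0, 10, 0, 0, 0]
    - [91.8, 0, 0, 0, 0, 0, 0]
    - [91.8, 0, 0, 0, 0, 0, 0]

```text
time: 24.62
tool_pos: [0.4832, 0.324, 0.1323]
tool_rot: [3.138, -0.002, 1.589]
contact_force: [0.7, 0.2, 0.6]
opening: 0.0919
```

```bash
python3 -c "
from h import *
delta([.485,.32,.13],1.582)
c=cam('wrist'); cv2.imwrite('pics/w18.png',c['img'][:,:,::-1]); np.save('T18.npy',c['T'])
c=cam('scene'); cv2.imwrite('pics/s18.png',cv2.resize(c['img'][120:260,200:360,::-1],None,fx=4,fy=4))
"
```

```text
pos [0.4832 0.324  0.1323] rot [ 3.138e+00 -2.000e-03  1.589e+00] t 24.62 open 91.9 F [0.7 0.2 0.6]
delta mm [-4.   1.7  2.3] turn [ 0.004 -0.002  0.007]
```

View pics/w18.png

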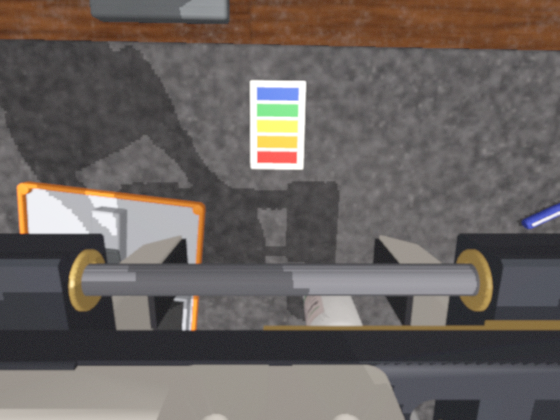

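View pics/s18.png

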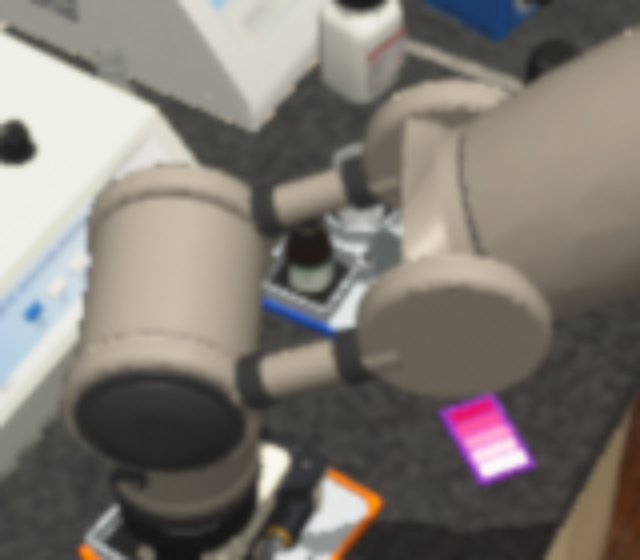

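```bash
python3 - <<'E'
from h import *
s=cv2.imread("pics/w18.png")
cv2.imwrite("pics/w18a.png",cv2.resize(s[70:180,230:325],None,fx=6,fy=5,interpolation=cv2.INTER_CUBIC))
# automatic: white/bright region
c=cam("wrist"); im=c["img"]; print(abs(c["T"]-np.load("T18.npy")).max())
roi=im[60:190,220:340].astype(int); m=((roi.max(2)>150)).astype(np.uint8)
cnt=max(cv2.findContours(m,cv2.RETR_EXTERNAL,cv2.CHAIN_APPROX_NONE)[0],key=cv2.contourArea)
b=cv2.boxPoints(cv2.minAreaRect(cnt))+np.array([220,60]); print(b,cv2.contourArea(cnt))
P=np.array([back(c,*p,.005)[:2] for p in b]);print(P.round(4).tolist(),P.mean(0).round(4))
E
```

```text
0.000452171186539424
[[249.  79.]
 [306.  79.]
 [306. 169.]
 [249. 169.]] 4895.0
[[0.3887, 0.2976], [0.3879, 0.3423], [0.4589, 0.345], [0.4598, 0.2973]] [0.4238 0.3205]
```

View pics/w18a.png

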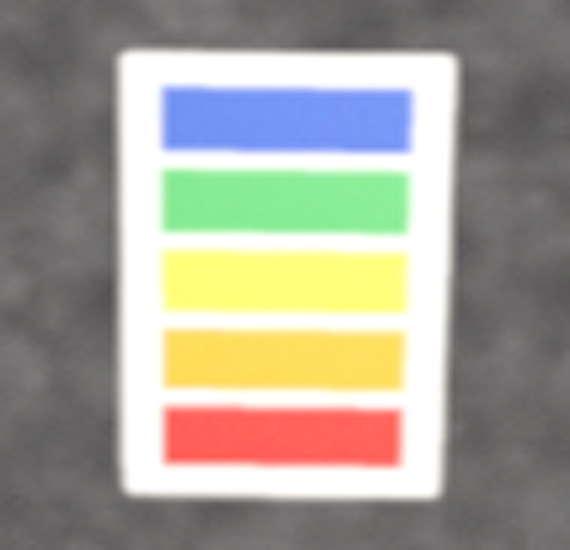

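>>> move_arm:
  increments:
    - [91.8, -2, -26, 10, 0.004, -0.002, 0.01]
    - [91.8, -2, -26, 25, 0, 0, 0]
    - [91.8, 0, -26, 30, 0, 0, 0]
    - [91.8, 0, 0, 30, 0, 0, 0]
    - [91.8, 0, 0, 0, 0, 0, 0]
    - [91.8, 0, 0, 0, 0, 0, 0]

```text
time: 25.52
tool_pos: [0.4077, 0.3198, 0.0405]
tool_rot: [3.131, -0.006, 1.576]
contact_force: [0.0, -0.0, 0.5]
opening: 0.0916
```

```bash
python3 -c "
from h import *
delta([.406,.32,.002],1.579)
"
```

```text
pos [0.4077 0.3198 0.0405] rot [ 3.131 -0.006  1.576] t 25.52 open 91.6 F [ 0.  -0.   0.5]
delta mm [-0.  -2.1 38.5] turn [ 0.01  -0.006 -0.003]
```

>>> move_arm:
  increments:
    - [91.8, 0, -2, 15, 0.01, -0.006, -0.003]
    - [91.8, 0, 0, 12, 0, 0, 0]
    - [91.8, 0, 0, 5, 0, 0, 0]
    - [91.8, 0, 0, 0, 0, 0, 0]

```text
time: 26.02
tool_pos: [0.4076, 0.3205, 0.0082]
tool_rot: [3.139, -0.001, 1.578]
contact_force: [-1.1, 0.2, 0.4]
opening: 0.0916
```

```bash
python3 -c "
from h import *
delta([.406,.32,.002],1.579)
c=cam('wrist'); cv2.imwrite('pics/w19.png',c['img'][:,:,::-1])
"
```

```text
pos [0.4076 0.3205 0.0082] rot [ 3.139e+00 -1.000e-03  1.578e+00] t 26.02 open 91.6 F [-1.1  0.2  0.4]
delta mm [-0.5 -1.6  6.2] turn [ 0.003 -0.001 -0.001]
```

View pics/w19.png

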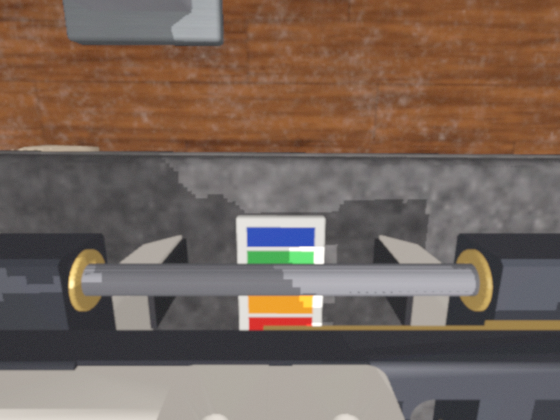

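>>> move_arm:
  increments:
    - [91.8, 0, -2, 3, 0.003, -0.001, 0]
    - [91.8, 0, 0, 2, 0, 0, 0]
    - [91.8, 0, 0, 1, 0, 0, 0]
    - [80, 0, 0, 0, 0, 0, 0]
    - [60, 0, 0, 0, 0, 0, 0]
  newtons: 15

```text
time: 26.7
tool_pos: [0.4059, 0.3208, 0.0027]
tool_rot: [3.14, -0.001, 1.579]
contact_force: [0.3, -1.2, -0.3]
opening: 0.0763
```

>>> move_arm:
  increments:
    - [60, 0, 0, 1, 0, 0, 0]
    - [38, 0, 0, 0, 0, 0, 0]
    - [38, 0, 0, 0, 0, 0, 0]
    - [38, 0, 0, 0, 0, 0, 0]
    - [38, 0, 0, 0, 0, 0, 0]
    - [38, 0, 0, 0, 0, 0, 0]
    - [38, 0, 0, 0, 0, 0, 0]

```text
time: 27.58
tool_pos: [0.406, 0.3208, 0.0017]
tool_rot: [3.14, -0.001, 1.578]
contact_force: [0.2, 0.2, -0.1]
opening: 0.0436
```

```bash
python3 -c "
from h import *
delta([.406,.32,.002],1.579)
c=cam('wrist'); cv2.imwrite('pics/w20.png',c['img'][:,:,::-1])
"
```

```text
pos [0.406  0.3208 0.0017] rot [ 3.140e+00 -1.000e-03  1.578e+00] t 27.57 open 43.6 F [ 0.2  0.2 -0.1]
delta mm [-0.8 -0.  -0.3] turn [ 0.001 -0.001 -0.001]
```

View pics/w20.png

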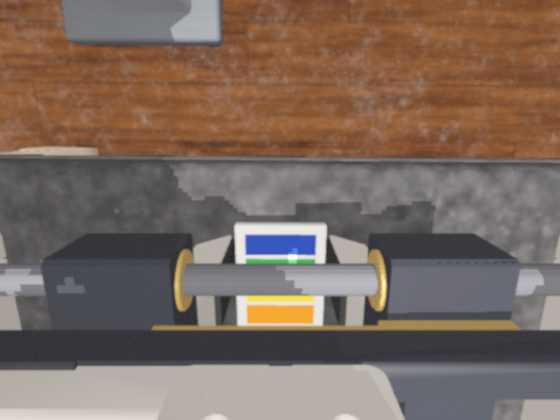

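>>> move_arm:
  increments:
    - [38, 0, 0, -10, 0, 0, 0]
    - [38, 0, 0, -25, 0, 0, 0]
    - [38, 0, 0, -40, 0, 0, 0]
    - [38, 0, 0, -30, 0, 0, 0]
    - [38, 0, 0, 0, 0, 0, 0]
  newtons: 30

```text
time: 28.25
tool_pos: [0.4058, 0.3207, 0.1119]
tool_rot: [3.14, -0.002, 1.579]
contact_force: [0.3, -0.1, -0.6]
opening: 0.0432
```

```bash
python3 -c "
from h import *
delta([.481,-.0895,.1],1.571)
c=cam('wrist'); cv2.imwrite('pics/w21.png',c['img'][:,:,::-1])
o=robot.observe(); p=o['tool_pos']
print([ (back(c,u,v,p[2]+.0033)-p).round(4) for u,v in [(237,224),(327,224)]])
c=cam('side'); cv2.imwrite('pics/s21.png',cv2.resize(c['img'][180:320,260:420,::-1],None,fx=4,fy=4))
"
```

```text
pos [0.4058 0.3207 0.1119] rot [ 3.140e+00 -2.000e-03  1.579e+00] t 28.25 open 43.2 F [ 0.3 -0.1 -0.6]
delta mm [-410.8   72.    11.4] turn [ 0.002 -0.002  0.008]
[array([-0.0159, -0.0207,  0.0033]), array([-0.0162,  0.0221,  0.0033])]
```

View pics/w21.png

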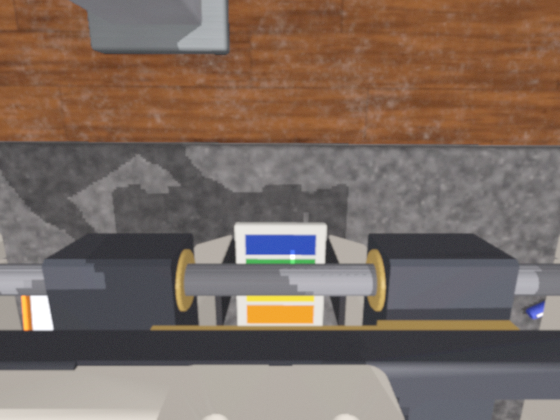

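View pics/s21.png

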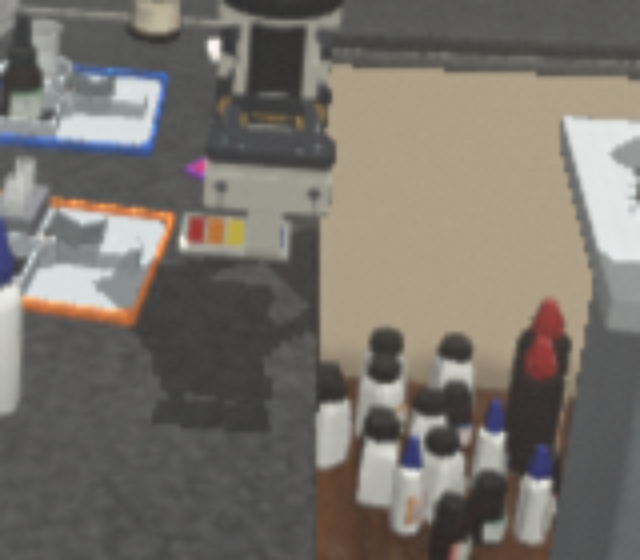

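>>> move_arm:
  increments:
    - [38, -30, 5, 0, 0, 0, 0.008]
    - [38, -45, 8, 0, 0, 0, 0]
    - [38, -45, 8, 0, 0, 0, 0]
    - [38, -45, 8, 0, 0, 0, 0]
    - [38, -45, 8, 0, 0, 0, 0]
    - [38, -45, 8, 0, 0, 0, 0]
    - [38, -45, 8, 0, 0, 0, 0]
    - [38, -45, 8, 0, 0, 0, 0]
    - [38, -40, 8, 0, 0, 0, 0]
    - [38, -20, 3, 0, 0, 0, 0]
    - [38, 0, 0, 0, 0, 0, 0]
    - [38, 0, 0, 0, 0, 0, 0]

```text
time: 29.85
tool_pos: [0.4693, -0.0968, 0.0945]
tool_rot: [-3.111, -0.001, 1.571]
contact_force: [-0.0, -0.1, 0.2]
opening: 0.0435
```

```bash
python3 -c "
from h import *
delta([.481,-.0895,.06],1.571)
"
```

```text
pos [ 0.4693 -0.0968  0.0945] rot [-3.111e+00 -1.000e-03  1.571e+00] t 29.85 open 43.5 F [-0.  -0.1  0.2]
delta mm [ 7.3 12.7 34.2] turn [-0.03  -0.001  0.   ]
```

>>> move_arm:
  increments:
    - [38, 4, 6, 10, -0.03, 0, 0]
    - [38, 4, 6, 20, 0, 0, 0]
    - [38, 0, 0, 0, 0, 0, 0]
    - [38, 0, 0, 0, 0, 0, 0]

```text
time: 30.35
tool_pos: [0.4799, -0.0845, 0.0634]
tool_rot: [-3.14, -0.003, 1.576]
contact_force: [0.9, 0.2, -0.3]
opening: 0.0432
```

```bash
python3 -c "
from h import *
delta([.479,-.0888,.023],1.572)
c=cam('scene'); cv2.imwrite('pics/s22.png',cv2.resize(c['img'][130:270,230:390,::-1],None,fx=4,fy=4))
c=cam('side'); cv2.imwrite('pics/s22b.png',cv2.resize(c['img'][160:250,220:340,::-1],None,fx=6,fy=6))
"
```

```text
pos [ 0.4799 -0.0845  0.0634] rot [-3.140e+00 -3.000e-03  1.576e+00] t 30.35 open 43.2 F [ 0.9  0.2 -0.3]
delta mm [-4.4 -0.9 40.4] turn [-0.002 -0.003  0.004]
```

View pics/s22.png

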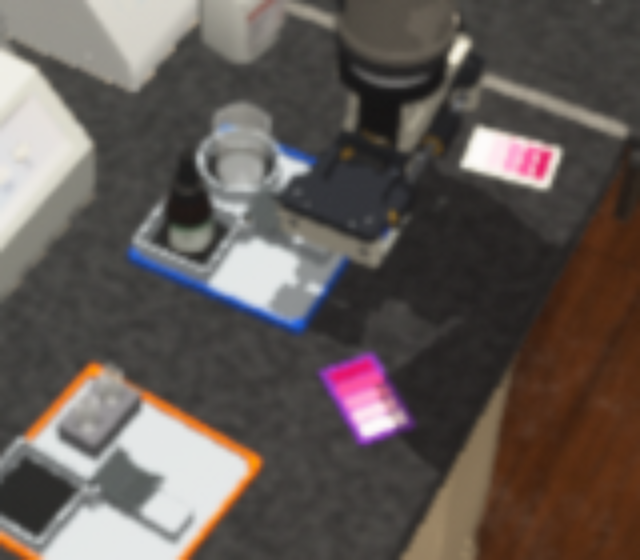

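View pics/s22b.png

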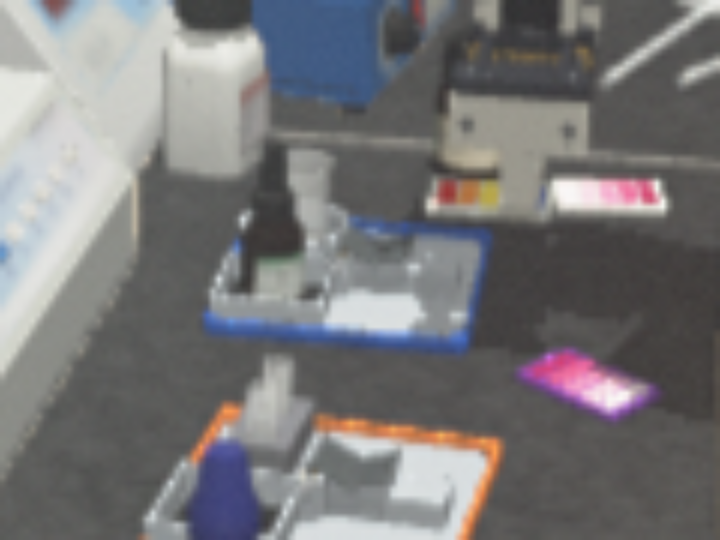

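>>> move_arm:
  increments:
    - [38, -3, -1, 12, 0, -0.003, 0.004]
    - [38, -1, 0, 12, 0, 0, 0]
    - [38, 0, 0, 8, 0, 0, 0]
    - [38, 0, 0, 0, 0, 0, 0]

```text
time: 30.95
tool_pos: [0.4788, -0.0894, 0.0296]
tool_rot: [-3.141, 0.001, 1.571]
contact_force: [-0.4, 0.4, -0.1]
opening: 0.0432
```

```bash
python3 -c "
from h import *
delta([.479,-.0888,.023],1.572)
"
```

```text
pos [ 0.4788 -0.0894  0.0296] rot [-3.141e+00  1.000e-03  1.571e+00] t 30.95 open 43.2 F [-0.4  0.4 -0.1]
delta mm [0.6 0.2 6.6] turn [-0.001  0.001 -0.001]
```

>>> move_arm:
  increments:
    - [38, 0.5, 0, 4, 0, 0, 0]
    - [38, 0, 0, 2.5, 0, 0, 0]
    - [38, 0, 0, 0, 0, 0, 0]

```text
time: 31.32
tool_pos: [0.479, -0.089, 0.0229]
tool_rot: [-3.141, 0.001, 1.57]
contact_force: [-0.3, 0.5, -1.1]
opening: 0.0429
```

```bash
python3 -c "
from h import *
delta([.479,-.0888,.023],1.572)
c=cam('side'); cv2.imwrite('pics/s23b.png',cv2.resize(c['img'][160:250,220:340,::-1],None,fx=6,fy=6,interpolation=cv2.INTER_CUBIC))
c=cam('scene'); cv2.imwrite('pics/s23.png',cv2.resize(c['img'][140:240,240:360,::-1],None,fx=6,fy=6,interpolation=cv2.INTER_CUBIC))
"
```

```text
pos [ 0.479  -0.089   0.0229] rot [-3.141e+00  1.000e-03  1.570e+00] t 31.32 open 42.9 F [-0.3  0.5 -1.1]
delta mm [ 0.2 -0.  -0.1] turn [-0.001  0.001 -0.002]
```

View pics/s23b.png

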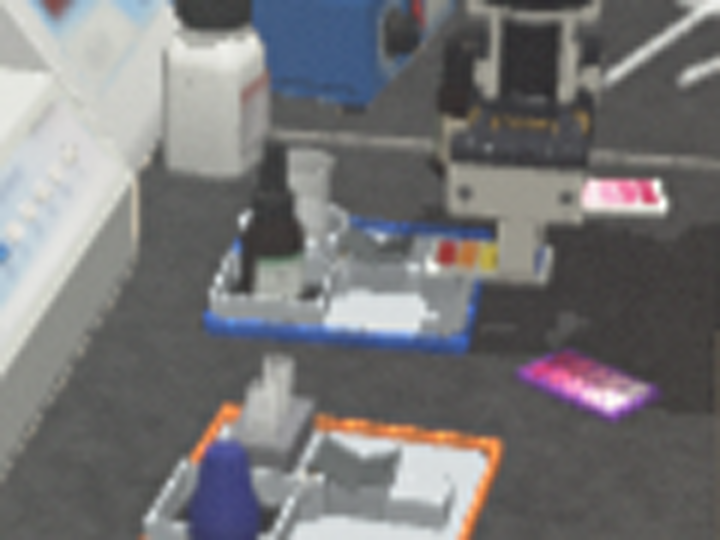

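View pics/s23.png

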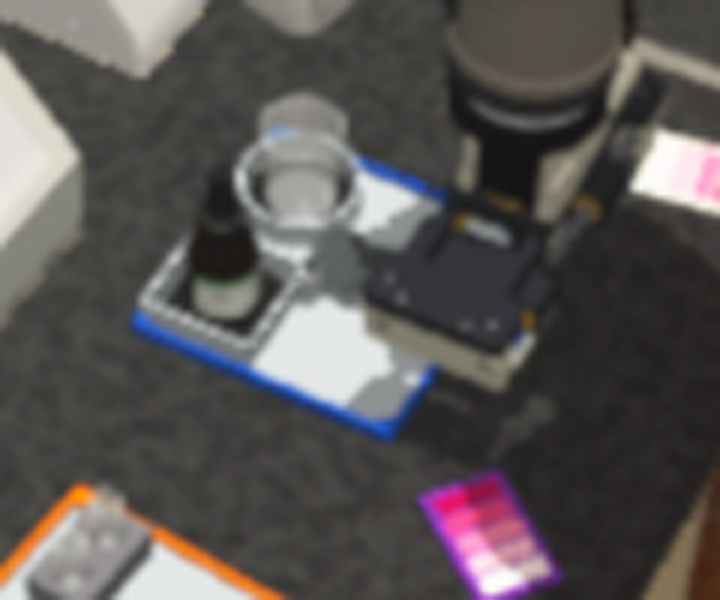

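>>> move_arm:
  increments:
    - [38, 0, 4, 0, 0, 0, 0]
    - [38, 0, 5, 0, 0, 0, 0]
    - [38, 0, 5, 0, 0, 0, 0]
    - [38, 0, 0, 0, 0, 0, 0]

```text
time: 31.92
tool_pos: [0.4949, -0.0891, 0.0235]
tool_rot: [3.14, 0.002, 1.571]
contact_force: [0.3, 0.5, -0.3]
opening: 0.0428
```

```bash
python3 -c "
from h import *
delta([.522,-.0889,.023],1.572)
c=cam('side'); cv2.imwrite('pics/s24b.png',cv2.resize(c['img'][180:230,250:330,::-1],None,fx=9,fy=9,interpolation=cv2.INTER_CUBIC))
"
```

```text
pos [ 0.4949 -0.0891  0.0235] rot [3.140e+00 2.000e-03 1.571e+00] t 31.93 open 42.8 F [ 0.3  0.5 -0.3]
delta mm [ 0.2 27.1  0.6] turn [ 0.001  0.002 -0.001]
```

View pics/s24b.png

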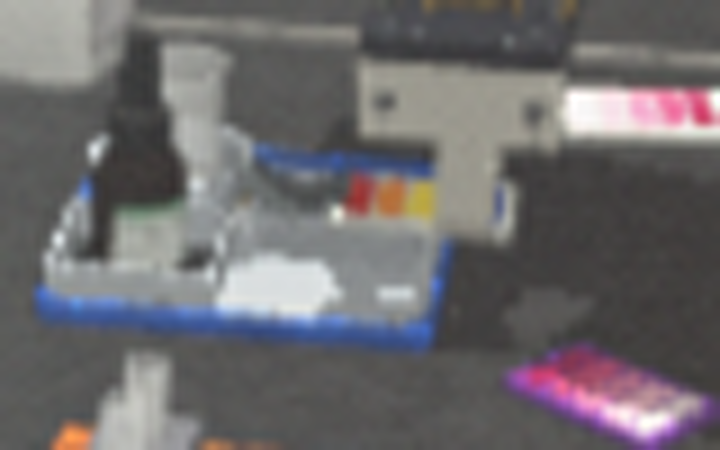

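>>> move_arm:
  increments:
    - [38, 0, 4, 0.6, 0.001, 0.001, 0]
    - [38, 0, 4, 0, 0, 0, 0]
    - [38, 0, 4, 0, 0, 0, 0]
    - [38, 0, 0, 0, 0, 0, 0]

```text
time: 32.48
tool_pos: [0.5061, -0.0888, 0.0222]
tool_rot: [-3.138, -0.0, 1.571]
contact_force: [0.3, -0.4, 0.1]
opening: 0.0431
```

```bash
python3 -c "
from h import *
delta([.522,-.0889,.0225],1.572)
"
```

```text
pos [ 0.5061 -0.0888  0.0222] rot [-3.138 -0.     1.571] t 32.48 open 43.1 F [ 0.3 -0.4  0.1]
delta mm [-0.1 15.9 -0.3] turn [-0.003 -0.    -0.001]
```

>>> move_arm:
  increments:
    - [38, 0, 4, 0, -0.003, 0, 0]
    - [38, 0, 4, 0, 0, 0, 0]
    - [38, 0, 4, 0, 0, 0, 0]
    - [38, 0, 0, 0, 0, 0, 0]

```text
time: 32.98
tool_pos: [0.518, -0.0886, 0.022]
tool_rot: [-3.14, -0.001, 1.571]
contact_force: [-0.6, -0.2, -0.3]
opening: 0.0432
```

```bash
python3 -c "
from h import *
delta([.522,-.0889,.0222],1.572)
"
```

```text
pos [ 0.518  -0.0886  0.022 ] rot [-3.140e+00 -1.000e-03  1.571e+00] t 32.98 open 43.2 F [-0.6 -0.2 -0.3]
delta mm [-0.3  4.  -0.2] turn [-0.002 -0.001 -0.001]
```

>>> move_arm:
  increments:
    - [38, 0, 2, 0, -0.002, 0, 0]
    - [38, 0, 2, 0, 0, 0, 0]
    - [38, 0, 0, 0, 0, 0, 0]

```text
time: 33.35
tool_pos: [0.5215, -0.0885, 0.0217]
tool_rot: [-3.14, -0.001, 1.571]
contact_force: [-2.5, -0.3, -1.0]
opening: 0.0433
```

>>> move_arm:
  increments:
    - [38, 0, 2, 0, 0, 0, 0]

```text
time: 33.48
tool_pos: [0.5217, -0.0885, 0.0216]
tool_rot: [-3.136, -0.001, 1.571]
contact_force: [-11.9, -3.0, 7.8]
opening: 0.0428
```

```bash
python3 -c "
from h import *
delta([.522,-.0889,.0222],1.572)
c=cam('wrist'); cv2.imwrite('pics/w25.png',c['img'][:,:,::-1])
p=robot.observe()['tool_pos']
print([ (back(c,u,v,p[2]+.0033)-p).round(4) for u,v in [(237,224),(327,224)]])
c=cam('scene'); cv2.imwrite('pics/s25.png',cv2.resize(c['img'][140:240,240:360,::-1],None,fx=6,fy=6,interpolation=cv2.INTER_CUBIC))
"
```

```text
pos [ 0.5217 -0.0885  0.0216] rot [-3.136e+00 -1.000e-03  1.571e+00] t 33.48 open 42.8 F [-11.9  -3.    7.8]
delta mm [-0.4  0.3 -0.6] turn [-0.006 -0.001 -0.001]
[array([-0.0171, -0.0209,  0.0033]), array([-0.0171,  0.0216,  0.0033])]
```

View pics/w25.png

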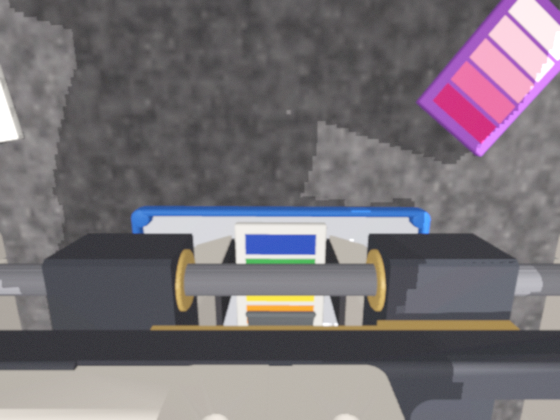

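View pics/s25.png

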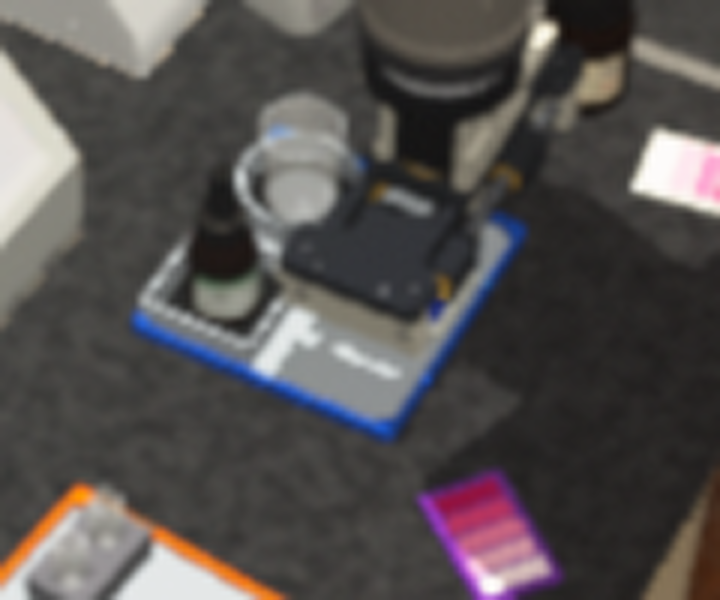

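>>> move_arm:
  increments:
    - [38, 0, 0, 0, 0, 0, 0]
    - [46, 0, 0, 0, 0, 0, 0]
    - [60, 0, 0, 0, 0, 0, 0]
    - [70, 0, 0, 0, 0, 0, 0]

```text
time: 34.08
tool_pos: [0.524, -0.0889, 0.0226]
tool_rot: [-3.141, -0.0, 1.571]
contact_force: [0.2, -0.0, 0.4]
opening: 0.0614
```

>>> move_arm:
  increments:
    - [70, 0, 0, -10, 0, 0, 0]
    - [70, 0, 0, -40, 0, 0, 0]
    - [70, 0, 0, -50, 0, 0, 0]
    - [70, 0, 20, -40, 0, 0, 0]
    - [70, 20, 40, -20, 0, 0, 0]
    - [70, 0, 20, -10, 0, 0, 0]
    - [70, 0, 0, 0, 0, 0, 0]

```text
time: 34.95
tool_pos: [0.6067, -0.0684, 0.2033]
tool_rot: [3.136, 0.001, 1.57]
contact_force: [-0.6, 0.4, 0.1]
opening: 0.07
```

```bash
python3 -c "
from h import *
delta([.66,.30,.24],1.572)
c=cam('wrist'); cv2.imwrite('pics/w26.png',c['img'][:,:,::-1])
"
```

```text
pos [ 0.6067 -0.0684  0.2033] rot [3.136e+00 1.000e-03 1.570e+00] t 34.95 open 70.0 F [-0.6  0.4  0.1]
delta mm [368.4  53.3 -36.6] turn [ 0.006  0.001 -0.002]
```

View pics/w26.png

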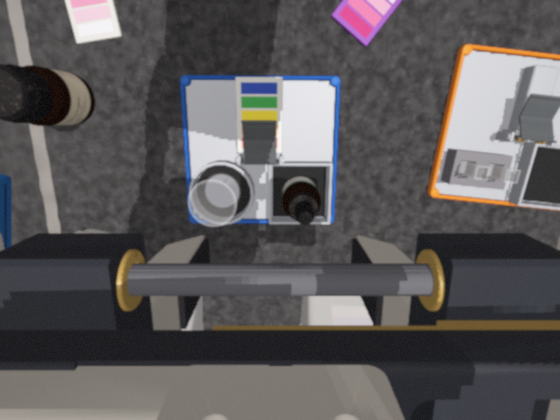

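```bash
python3 -c "
from h import *
c=cam('wrist'); cv2.imwrite('pics/w27.png',cv2.resize(c['img'][65:230,175:350,::-1],None,fx=4,fy=3.5,interpolation=cv2.INTER_CUBIC))
X,Y=.5765,-.0892
print([proj(c,[X+a,Y+b,z]).round(1) for a,b,z in [(-.072,-.022,.025),(-.072,.022,.025),(-.075,-.078,.006),(-.075,.078,.006),(-.034,-.022,.025),(-.034,.022,.025)]])
"
```

```text
[array([234.3,  77.9]), array([281.9,  77.9]), array([179.2,  76.8]), array([339.3,  76.8]), array([235.6, 120.4]), array([281.9, 120.3])]
```

View pics/w27.png

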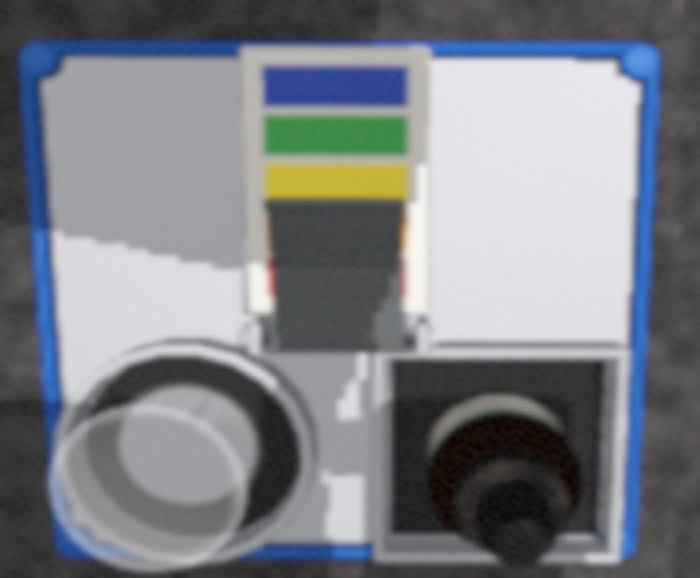

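>>> move_arm:
  increments:
    - [91.8, 30, -2, -5, 0.006, 0, 0]
    - [91.8, 50, -4, -5, 0, 0, 0]
    - [91.8, 55, -4, -5, 0, 0, 0]
    - [91.8, 55, -4, -5, 0, 0, 0]
    - [91.8, 55, -4, 0, 0, 0, 0]
    - [91.8, 55, -4, 0, 0, 0, 0]
    - [91.8, 55, -4, 0, 0, 0, 0]
    - [91.8, 45, -4, 0, 0, 0, 0]
    - [91.8, 20, 0, 0, 0, 0, 0]
    - [91.8, 0, 0, 0, 0, 0, 0]
    - [91.8, 0, 0, 0, 0, 0, 0]

```text
time: 36.42
tool_pos: [0.5645, 0.3564, 0.2147]
tool_rot: [-3.117, 0.005, 1.561]
contact_force: [0.5, -1.0, 0.6]
opening: 0.0918
```

```bash
python3 -c "
from h import *
delta([.575,.368,.16],1.571)
c=cam('wrist'); cv2.imwrite('pics/w28.png',c['img'][:,:,::-1])
print(proj(c,[.575,.368,.135]),proj(c,[.575,.368,.0]))
"
```

```text
pos [0.5645 0.3564 0.2147] rot [-3.117  0.005  1.561] t 36.42 open 91.8 F [ 0.5 -1.   0.6]
delta mm [12.  11.7 54.3] turn [-0.025  0.005 -0.01 ]
[297.57158201 228.96808094] [292.26084581 193.95965899]
```

View pics/w28.png

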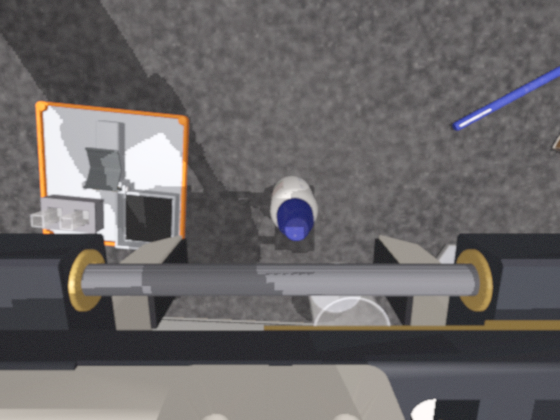

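>>> move_arm:
  increments:
    - [91.8, 6, 6, 15, -0.025, 0.005, -0.01]
    - [91.8, 5, 5, 30, 0, 0, 0]
    - [91.8, 0, 0, 0, 0, 0, 0]
    - [91.8, 0, 0, 0, 0, 0, 0]

```text
time: 36.98
tool_pos: [0.5773, 0.362, 0.1711]
tool_rot: [3.138, -0.0, 1.565]
contact_force: [-0.5, 0.6, 0.6]
opening: 0.0916
```

```bash
python3 -c "
from h import *
delta([.575,.367,.078],1.571)
c=cam('wrist'); cv2.imwrite('pics/w29.png',c['img'][:,:,::-1])
print(proj(c,[.575,.367,.135]),proj(c,[.575,.367,.0]))
"
```

```text
pos [0.5773 0.362  0.1711] rot [ 3.138 -0.     1.565] t 36.98 open 91.6 F [-0.5  0.6  0.6]
delta mm [ 5.  -2.7 93.1] turn [ 0.003 -0.    -0.006]
[289.38139544 227.88764951] [285.82855796 184.78167104]
```

View pics/w29.png

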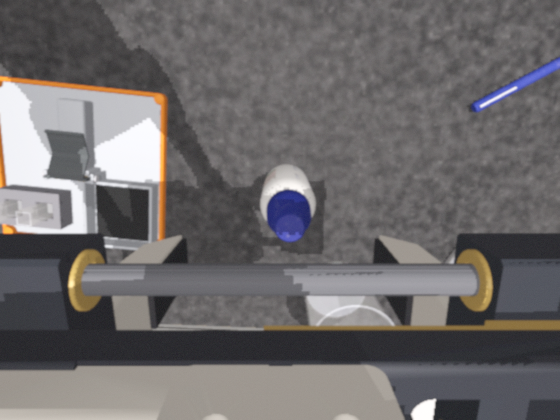

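>>> move_arm:
  increments:
    - [91.8, 4, -3, 20, 0.003, 0, -0.006]
    - [91.8, 1, -1, 30, 0, 0, 0]
    - [91.8, 0, -1, 30, 0, 0, 0]
    - [91.8, 0, 0, 8, 0, 0, 0]
    - [91.8, 0, 0, 0, 0, 0, 0]

```text
time: 37.65
tool_pos: [0.5758, 0.3671, 0.0889]
tool_rot: [3.131, -0.005, 1.57]
contact_force: [-0.3, -1.2, 0.4]
opening: 0.0918
```

```bash
python3 -c "
from h import *
delta([.575,.367,.078],1.571)
"
```

```text
pos [0.5758 0.3671 0.0889] rot [ 3.131 -0.005  1.57 ] t 37.65 open 91.8 F [-0.3 -1.2  0.4]
delta mm [-0.2 -0.9 10.9] turn [ 0.01  -0.005 -0.001]
```

>>> move_arm:
  increments:
    - [91.8, 0, -1, 6, 0.01, -0.005, 0]
    - [80, 0, 0, 4, 0, 0, 0]
    - [34, 0, 0, 0, 0, 0, 0]
    - [34, 0, 0, 0, 0, 0, 0]
    - [34, 0, 0, 0, 0, 0, 0]
    - [34, 0, 0, 0, 0, 0, 0]
    - [34, 0, 0, 0, 0, 0, 0]
    - [34, 0, 0, 0, 0, 0, 0]
    - [34, 0, 0, 0, 0, 0, 0]
    - [34, 0, 0, 0, 0, 0, 0]
  newtons: 8

```text
time: 38.9
tool_pos: [0.5767, 0.3679, 0.0823]
tool_rot: [3.137, -0.002, 1.569]
contact_force: [0.2, 0.1, 0.4]
opening: 0.0496
```

```bash
python3 -c "
from h import *
delta([.575,.367,.078],1.571)
c=cam('wrist'); cv2.imwrite('pics/w30.png',c['img'][:,:,::-1])
print([proj(c,[.575-.021,.367,0]),proj(c,[.575,.367,0])])
"
```

```text
pos [0.5767 0.3679 0.0823] rot [ 3.137e+00 -2.000e-03  1.569e+00] t 38.9 open 49.6 F [0.2 0.1 0.4]
delta mm [-0.9 -1.7  4.3] turn [ 0.005 -0.002 -0.002]
[array([279.42304547, 180.22855256]), array([279.46240047, 208.79201704])]
```

View pics/w30.png

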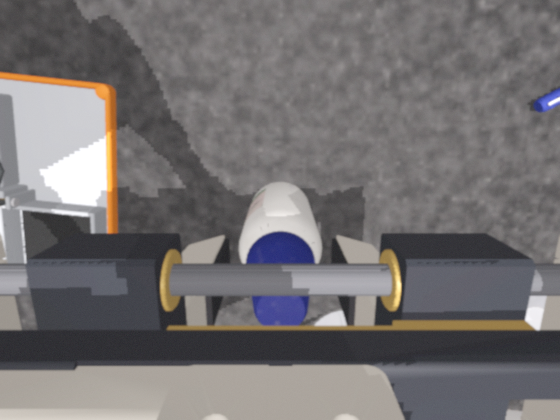

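>>> move_arm:
  increments:
    - [34, 0, 0, 0, 0, 0, 0]
    - [34, 0, 0, 0, 0, 0, 0]

```text
time: 39.2
tool_pos: [0.5766, 0.3678, 0.0823]
tool_rot: [3.137, -0.002, 1.569]
contact_force: [-0.1, -0.7, -0.3]
opening: 0.05
```

```bash
python3 -c "
from h import *
c=cam('wrist'); cv2.imwrite('pics/w31.png',cv2.resize(c['img'][170:270,220:340,::-1],None,fx=6,fy=6,interpolation=cv2.INTER_CUBIC))
c=cam('side'); cv2.imwrite('pics/s31.png',cv2.resize(c['img'][220:300,220:320,::-1],None,fx=7,fy=7,interpolation=cv2.INTER_CUBIC))
"
```

```text
(no output)
```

View pics/w31.png

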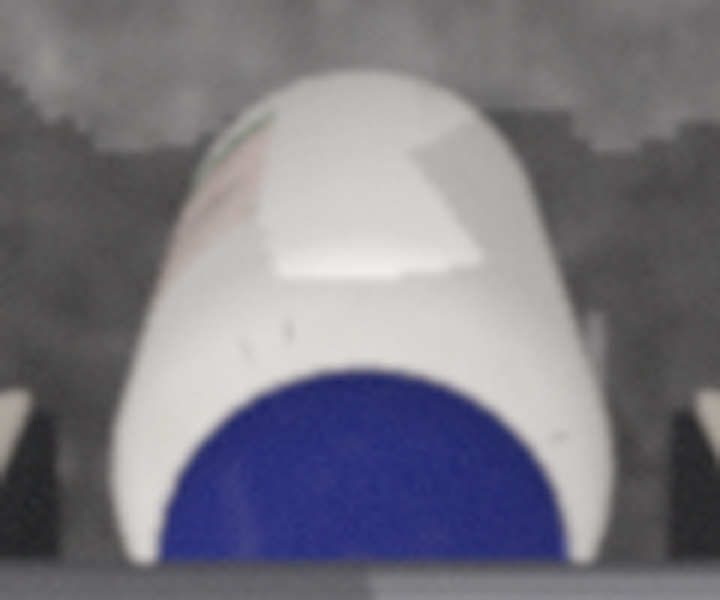

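View pics/s31.png

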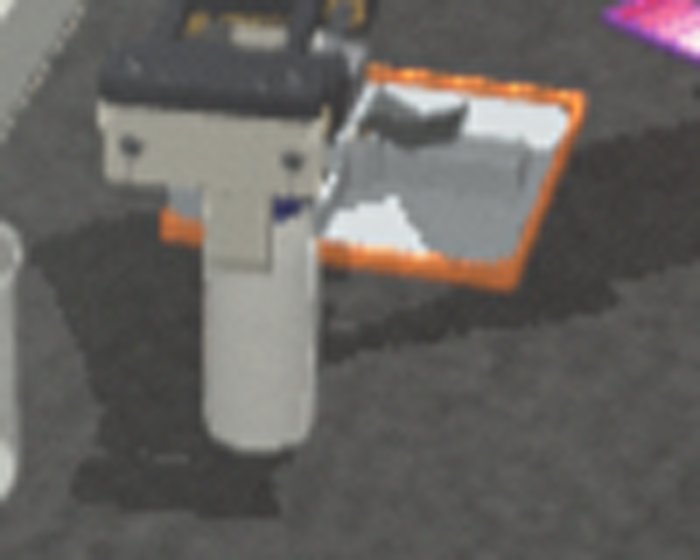

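>>> move_arm:
  increments:
    - [64, 0, 0, 0, 0.005, -0.002, 0]
    - [64, 0, 0, 0, 0, 0, 0]
    - [64, 0, -1, 0, 0, 0, 0.16]
    - [64, 0, 0, 0, 0, 0, 0.16]
    - [64, 0, 0, 0, 0, 0, 0.16]
    - [64, 0, 0, 0, 0, 0, 0]
    - [34, 0, 0, 0, 0, 0, 0]
    - [34, 0, 0, 0, 0, 0, 0]
    - [34, 0, 0, 0, 0, 0, 0]
    - [34, 0, 0, 0, 0, 0, 0]

```text
time: 40.55
tool_pos: [0.5757, 0.3679, 0.0823]
tool_rot: [-3.141, 0.0, 1.083]
contact_force: [0.3, 0.3, 0.4]
opening: 0.0497
```

>>> move_arm:
  increments:
    - [34, 0, 0, 0, 0, 0, 0]

```text
time: 40.67
tool_pos: [0.5757, 0.3678, 0.0822]
tool_rot: [-3.141, 0.0, 1.083]
contact_force: [-0.4, -0.1, 0.6]
opening: 0.0503
```

>>> move_arm:
  increments:
    - [64, 0, 0, 0, 0, 0, 0]
    - [64, 0, 0, 0, 0, 0, 0]
    - [64, 0, 0, 0, 0, 0, 0.18]
    - [64, 0, 0, 0, 0, 0, 0.18]
    - [64, 0, 0, 0, 0, 0, 0.18]
    - [64, 0, 0, 0, 0, 0, 0.01]
    - [34, 0, 0, 0, 0, 0, 0]
    - [34, 0, 0, 0, 0, 0, 0]
    - [34, 0, 0, 0, 0, 0, 0]
    - [34, 0, 0, 0, 0, 0, 0]
    - [34, 0, 0, 0, 0, 0, 0]

```text
time: 42.05
tool_pos: [0.5757, 0.3678, 0.0823]
tool_rot: [-3.141, 0.0, 0.526]
contact_force: [0.2, -0.8, 0.2]
opening: 0.037
```

>>> move_arm:
  increments:
    - [34, 0, 0, 0, 0, 0, 0]

```text
time: 42.18
tool_pos: [0.5757, 0.3678, 0.0823]
tool_rot: [-3.141, 0.001, 0.526]
contact_force: [0.2, -0.5, 0.5]
opening: 0.0368
```

>>> move_arm:
  increments:
    - [34, 0, 0, 0, 0, 0, 0]
    - [34, 0, 0, -10, 0, 0, 0]
    - [34, 0, 0, -20, 0, 0, 0]
    - [34, 0, 0, -35, 0, 0, -0.1]
    - [34, 0, 0, -35, 0, 0, -0.15]
    - [34, 0, 0, -20, 0, 0, -0.16]
    - [34, 0, 0, 0, 0, 0, -0.16]
    - [34, 0, 0, 0, 0, 0, -0.16]
    - [34, 0, 0, 0, 0, 0, -0.16]
    - [34, 0, 0, 0, 0, 0, -0.04]
    - [34, 0, 0, 0, 0, 0, 0]
  newtons: 25

```text
time: 43.55
tool_pos: [0.5754, 0.368, 0.2119]
tool_rot: [3.14, -0.002, 1.488]
contact_force: [0.4, -0.1, -2.0]
opening: 0.0372
```

```bash
python3 -c "
from h import *
delta([.600,.210,.2],1.463)
c=cam('wrist'); cv2.imwrite('pics/w32.png',c['img'][:,:,::-1])
"
```

```text
pos [0.5754 0.368  0.2119] rot [ 3.140e+00 -2.000e-03  1.488e+00] t 43.55 open 37.2 F [ 0.4 -0.1 -2. ]
delta mm [-155.5   37.6   11.8] turn [ 0.002 -0.002  0.025]
```

View pics/w32.png

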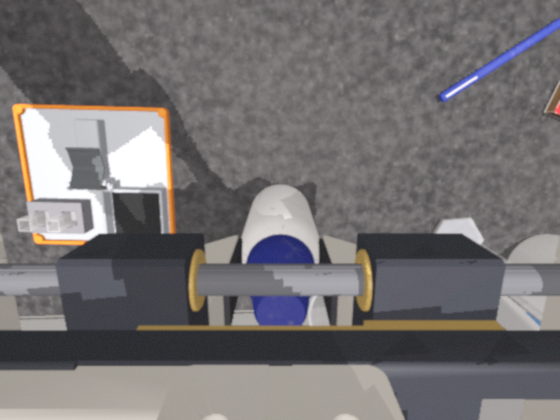

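>>> move_arm:
  increments:
    - [34, -25, 6, 0, 0, 0, 0.025]
    - [34, -40, 10, 0, 0, 0, 0]
    - [34, -40, 10, 0, 0, 0, 0]
    - [34, -35, 8, 0, 0, 0, 0]
    - [34, -12, 3, 0, 0, 0, 0]
    - [34, 0, 0, 0, 0, 0, 0]
    - [34, 0, 0, 0, 0, 0, 0]

```text
time: 44.48
tool_pos: [0.5963, 0.204, 0.2125]
tool_rot: [3.139, -0.001, 1.452]
contact_force: [0.4, 0.0, -0.7]
opening: 0.037
```

```bash
python3 -c "
from h import *
delta([.600,.210,.0865],1.463)
c=cam('wrist'); cv2.imwrite('pics/w33.png',c['img'][:,:,::-1]); np.save('T33.npy',c['T'])
X=np.array([.556,.1745]);a=-.108;R=np.array([[np.cos(a),-np.sin(a)],[np.sin(a),np.cos(a)]])
for x,y,z in [(-.075,-.078,.006),(-.075,.078,.006),(-.062,-.012,.02),(-.062,.012,.02),(.04-.031,.04-.031,.022),(.04-.031,.04+.031,.022)]: print((x,y),proj(c,[*(X+R@[x,y]),z]).round(1))
"
```

```text
pos [0.5963 0.204  0.2125] rot [ 3.139e+00 -1.000e-03  1.452e+00] t 44.48 open 37.0 F [ 0.4  0.  -0.7]
delta mm [  6.3   2.6 126.1] turn [ 0.003 -0.001 -0.011]
(-0.075, -0.078) [167.5  71.1]
(-0.075, 0.078) [323.8  69.5]
(-0.062, -0.012) [232.3  82.8]
(-0.062, 0.012) [257.1  82.6]
(0.009000000000000001, 0.009000000000000001) [255.8 156.6]
(0.009000000000000001, 0.07100000000000001) [317.1 156. ]
```

View pics/w33.png

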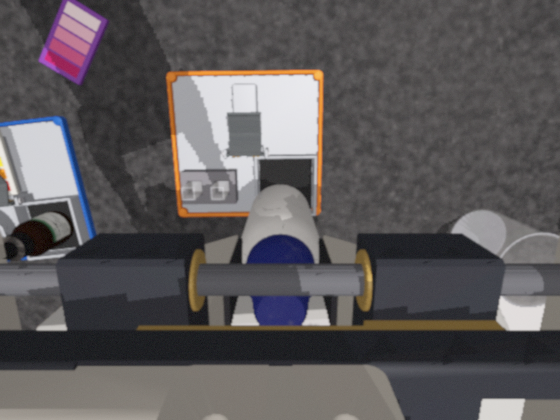

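>>> move_arm:
  increments:
    - [34, 3, 2, 10, 0.003, 0, -0.011]
    - [34, 3, 1, 30, 0, 0, 0]
    - [34, 0, 0, 35, 0, 0, 0]
    - [34, 0, 0, 30, 0, 0, 0]
    - [34, 0, 0, 0, 0, 0, 0]

```text
time: 45.15
tool_pos: [0.599, 0.2156, 0.1018]
tool_rot: [-3.14, -0.001, 1.472]
contact_force: [-0.2, 0.1, -1.1]
opening: 0.037
```

```bash
python3 -c "
from h import *
delta([.6015,.210,.0865],1.463)
"
```

```text
pos [0.599  0.2156 0.1018] rot [-3.140e+00 -1.000e-03  1.472e+00] t 45.15 open 37.0 F [-0.2  0.1 -1.1]
delta mm [-5.4  3.  15.3] turn [-0.002 -0.001  0.009]
```

>>> move_arm:
  increments:
    - [34, -5, 3, 3, -0.002, 0, 0.009]
    - [34, 0, 0, 6, 0, 0, 0]
    - [34, 0, 0, 3, 0, 0, 0]
    - [34, 0, 0, 0, 0, 0, 0]

```text
time: 45.65
tool_pos: [0.6036, 0.2111, 0.0924]
tool_rot: [3.136, -0.003, 1.464]
contact_force: [0.8, -0.1, -2.3]
opening: 0.0371
```

```bash
python3 -c "
from h import *
delta([.6015,.210,.0865],1.463)
"
```

```text
pos [0.6036 0.2111 0.0924] rot [ 3.136e+00 -3.000e-03  1.464e+00] t 45.65 open 37.1 F [ 0.8 -0.1 -2.3]
delta mm [-1.4 -2.   5.9] turn [ 0.005 -0.003  0.001]
```

>>> move_arm:
  increments:
    - [34, -1, -2, 3, 0.005, -0.003, 0]
    - [34, 0, 0, 2, 0, 0, 0]
    - [34, 0, 0, 1, 0, 0, 0]
    - [34, 0, 0, 0, 0, 0, 0]

```text
time: 46.15
tool_pos: [0.6017, 0.2104, 0.0867]
tool_rot: [3.14, -0.0, 1.464]
contact_force: [0.0, -0.2, -1.4]
opening: 0.0371
```

>>> move_arm:
  increments:
    - [34, 0, 0, 1, 0, 0, 0]
    - [34, 0, 0, 0, 0, 0, 0]

```text
time: 46.4
tool_pos: [0.6021, 0.2104, 0.0863]
tool_rot: [3.139, -0.001, 1.464]
contact_force: [-0.0, 0.6, -0.9]
opening: 0.0371
```

Release, and look.

>>> move_arm:
  increments:
    - [34, 0, 0, 0.5, 0, 0, 0]
    - [45, 0, 0, 0, 0, 0, 0]
    - [60, 0, 0, 0, 0, 0, 0]
    - [60, 0, 0, 0, 0, 0, 0]
    - [60, 0, 0, -25, 0, 0, 0]
    - [60, 0, 0, -50, 0, 0, 0]
    - [60, 0, 0, -50, 0, 0, 0]
    - [60, 0, 0, -20, 0, 0, 0]
    - [60, 0, 0, 0, 0, 0, 0]

```text
time: 47.52
tool_pos: [0.6014, 0.2104, 0.2339]
tool_rot: [3.141, -0.0, 1.464]
contact_force: [-0.0, 0.5, -0.3]
opening: 0.0597
```

```bash
python3 -c "
from h import *
delta([.52,-.248,.2],1.571)
c=cam('wrist'); cv2.imwrite('pics/w34.png',c['img'][:,:,::-1])
"
```

```text
pos [0.6014 0.2104 0.2339] rot [ 3.141 -0.     1.464] t 47.52 open 59.7 F [-0.   0.5 -0.3]
delta mm [-464.5  -32.1   33.8] turn [ 0.001 -0.    -0.107]
```

View pics/w34.png

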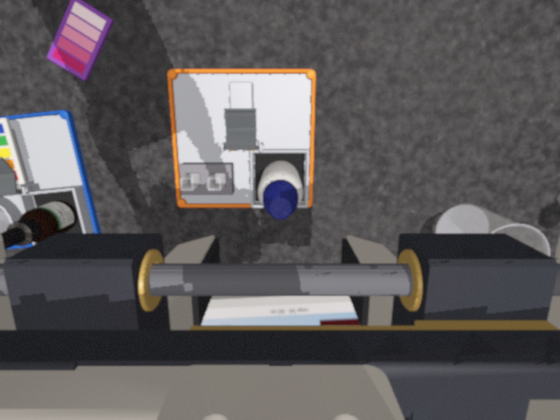

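>>> move_arm:
  increments:
    - [60, 0, 0, 0, 0, 0, -0.133]
    - [60, 0, 0, 0, 0, 0, -0.133]
    - [60, -40, -16, 0, 0, 0, 0]
    - [60, -48, -19, 0, 0, 0, 0]
    - [60, -48, -19, 0, 0, 0, 0]
    - [60, -48, -19, 0, 0, 0, 0]
    - [60, -48, -19, 5, 0, 0, 0]
    - [60, -48, -19, 10, 0, 0, 0]
    - [60, -48, -19, 15, 0, 0, 0]
    - [60, -48, -19, 15, 0, 0, 0]
    - [60, -45, -16, 10, 0, 0, 0]
    - [60, -15, -5, 10, 0, 0, 0]

```text
time: 49.08
tool_pos: [0.494, -0.2587, 0.1455]
tool_rot: [-3.111, -0.011, 1.743]
contact_force: [-0.3, 0.8, 0.7]
opening: 0.0599
```

```bash
python3 -c "
from h import *
delta([.50,-.245,.15],1.73)
"
```

```text
pos [ 0.494  -0.2587  0.1455] rot [-3.111 -0.011  1.743] t 49.08 open 59.9 F [-0.3  0.8  0.7]
delta mm [12.5  8.1 -4.6] turn [-0.031 -0.01   0.013]
```

>>> move_arm:
  increments:
    - [60, 6, 4, 0, -0.031, -0.01, 0.013]
    - [60, 0, 0, 0, 0, 0, 0]
    - [60, 0, 0, 0, 0, 0, 0]

```text
time: 49.45
tool_pos: [0.495, -0.2507, 0.141]
tool_rot: [-3.136, -0.006, 1.729]
contact_force: [-0.3, 0.2, -0.5]
opening: 0.06
```

```bash
python3 - <<'E'
from h import *
delta([.4168,-.2508,.1],1.73)
c=cam("wrist"); im=c["img"]; cv2.imwrite("pics/w35.png",im[:,:,::-1]); np.save("T35.npy",c["T"])
E
```

```text
pos [ 0.495  -0.2507  0.141 ] rot [-3.136 -0.006  1.729] t 49.45 open 60.0 F [-0.3  0.2 -0.5]
delta mm [ 12.  -77.1  41.4] turn [-0.005 -0.006 -0.001]
```

View pics/w35.png

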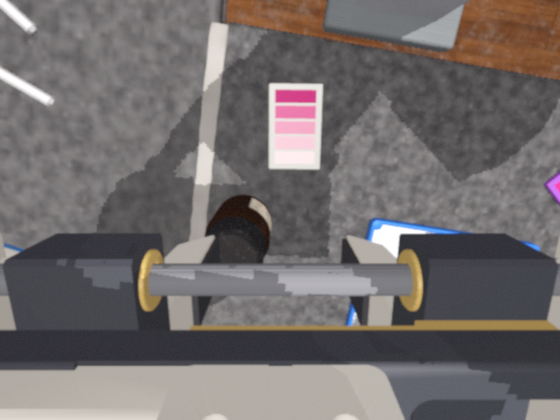

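```bash
python3 - <<'E'
from h import *
c=cam("wrist"); im=c["img"]; print(abs(c["T"]-np.load("T35.npy")).max())
cv2.imwrite("pics/w35a.png",cv2.resize(im[75:180,255:335,::-1],None,fx=7,fy=5.5,interpolation=cv2.INTER_CUBIC))
E
```

```text
8.557845062334701e-05
```

View pics/w35a.png

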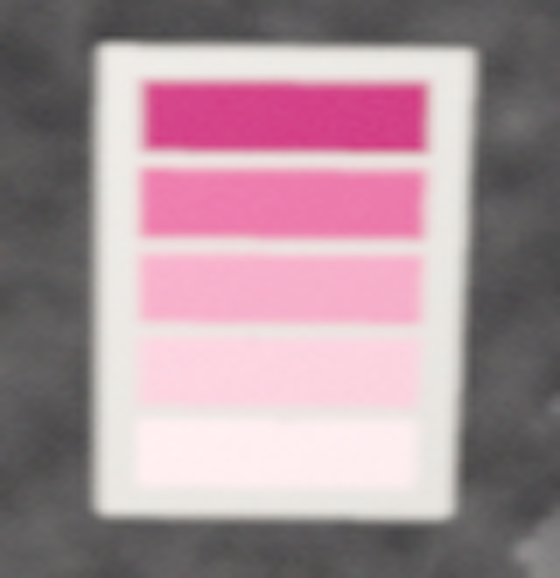

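```bash
python3 - <<'E'
from h import *
c=cam("wrist")
P=np.array([back(c,p[0]/7+255-.4,p[1]/5.5+75-.4,.005)[:2] for p in [(95,42),(477,46),(455,521),(95,517)]])
d=P[2]+P[3]-P[0]-P[1]; e=P[1]+P[2]-P[0]-P[3]
print(P.round(4).tolist(),P.mean(0).round(4),np.arctan2(d[1],d[0]),np.arctan2(-e[0],e[1]),np.linalg.norm(d)/2,np.linalg.norm(e)/2)
a=np.arctan2(d[1],d[0]); t=P.mean(0)-.0178*np.array([np.cos(a),np.sin(a)])+[0,.0006]; print(t)
delta([*t,.05],np.pi/2+a)
E
```

```text
[[0.403, -0.2753], [0.3966, -0.2313], [0.4664, -0.2208], [0.4727, -0.2647]] [ 0.4347 -0.248 ] 0.1500730051468376 0.1449783462972451 0.07053704147574907 0.04442816506853783
[ 0.41706556 -0.2500831 ]
pos [ 0.4953 -0.251   0.1415] rot [-3.137 -0.005  1.729] t 49.6 open 60.3 F [-0.   0.5  0. ]
delta mm [ 12.7 -76.7  91.8] turn [-0.004 -0.005  0.008]
```

>>> move_arm:
  increments:
    - [60, 4, -25, 0, -0.004, -0.005, 0.008]
    - [60, 4, -27, 5, 0, 0, 0]
    - [60, 4, -25, 20, 0, 0, 0]
    - [60, 0, 0, 35, 0, 0, 0]
    - [60, 0, 0, 30, 0, 0, 0]
    - [60, 0, 0, 0, 0, 0, 0]

```text
time: 50.35
tool_pos: [0.4178, -0.2511, 0.0516]
tool_rot: [3.138, 0.005, 1.724]
contact_force: [-0.3, -0.4, 0.8]
opening: 0.06
```

```bash
python3 -c "
from h import *
delta([.4171,-.2501,.0018],1.72)
c=cam('wrist'); cv2.imwrite('pics/w36.png',c['img'][:,:,::-1])
"
```

```text
pos [ 0.4178 -0.2511  0.0516] rot [3.138 0.005 1.724] t 50.35 open 60.0 F [-0.3 -0.4  0.8]
delta mm [ 1.3 -0.7 49.8] turn [0.004 0.005 0.004]
```

View pics/w36.png

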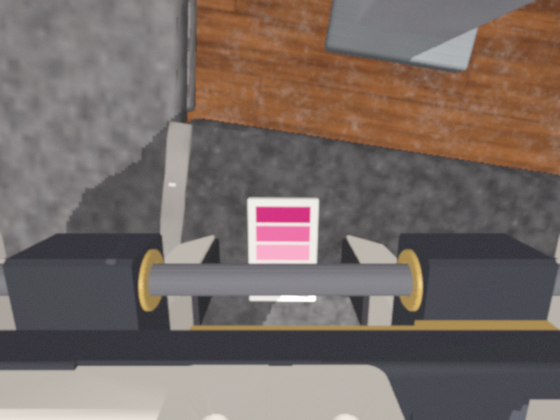

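>>> move_arm:
  increments:
    - [60, 1, -1, 18, 0.004, 0.005, 0.004]
    - [60, 0, -1, 14, 0, 0, 0]
    - [60, 0, 0, 6, 0, 0, 0]
    - [60, 0, 0, 0, 0, 0, 0]

```text
time: 50.9
tool_pos: [0.4183, -0.2522, 0.0146]
tool_rot: [3.137, 0.005, 1.721]
contact_force: [-0.3, -1.1, -0.9]
opening: 0.0601
```

```bash
python3 -c "
from h import *
delta([.4171,-.2501,.0018],1.72)
"
```

```text
pos [ 0.4183 -0.2522  0.0146] rot [3.137 0.005 1.721] t 50.9 open 60.1 F [-0.3 -1.1 -0.9]
delta mm [ 2.3 -0.9 12.8] turn [0.004 0.005 0.001]
```

>>> move_arm:
  increments:
    - [60, 2, -1, 6, 0.004, 0.005, 0]
    - [60, 0, 0, 3, 0, 0, 0]
    - [60, 0, 0, 2, 0, 0, 0]
    - [60, 0, 0, 0, 0, 0, 0]

```text
time: 51.4
tool_pos: [0.4174, -0.2506, 0.0035]
tool_rot: [3.141, 0.0, 1.721]
contact_force: [0.8, -0.3, 0.5]
opening: 0.0597
```

```bash
python3 -c "
from h import *
delta([.4171,-.2501,.0018],1.72)
"
```

```text
pos [ 0.4174 -0.2506  0.0035] rot [3.141 0.    1.721] t 51.4 open 59.7 F [ 0.8 -0.3  0.5]
delta mm [ 0.5 -0.2  1.7] turn [0.001 0.    0.001]
```

>>> move_arm:
  increments:
    - [60, 0.5, 0, 1.7, 0, 0, 0]
    - [38, 0, 0, 0, 0, 0, 0]
    - [38, 0, 0, 0, 0, 0, 0]
    - [38, 0, 0, 0, 0, 0, 0]
    - [38, 0, 0, 0, 0, 0, 0]
  newtons: 15

```text
time: 52.02
tool_pos: [0.4175, -0.2502, 0.002]
tool_rot: [3.14, 0.001, 1.721]
contact_force: [0.2, -0.0, -0.6]
opening: 0.0436
```

>>> move_arm:
  increments:
    - [38, 0, 0, -10, 0, 0, 0]
    - [38, 0, 0, -30, 0, 0, 0]
    - [38, 0, 0, -40, 0, 0, 0]
    - [38, 0, 0, -25, 0, 0, 0.13]
    - [38, 0, 0, 0, 0, 0, 0.13]
    - [38, 0, 0, 0, 0, 0, 0]
  newtons: 30

```text
time: 52.78
tool_pos: [0.4174, -0.2502, 0.1136]
tool_rot: [3.139, 0.002, 1.455]
contact_force: [1.0, 0.1, -0.8]
opening: 0.0432
```

```bash
python3 -c "
from h import *
delta([.461,.185,.11],1.463)
c=cam('wrist'); cv2.imwrite('pics/w37.png',c['img'][:,:,::-1])
"
```

```text
pos [ 0.4174 -0.2502  0.1136] rot [3.139e+00 2.000e-03 1.455e+00] t 52.77 open 43.2 F [ 1.   0.1 -0.8]
delta mm [437.3  -7.1   2.9] turn [ 0.003  0.002 -0.008]
```

View pics/w37.png

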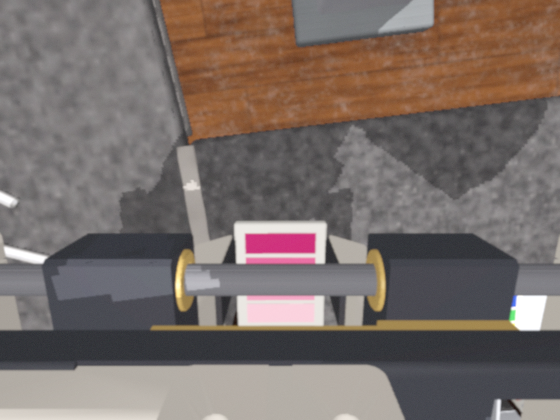

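>>> move_arm:
  increments:
    - [38, 30, 0, 0, 0.003, 0.002, -0.008]
    - [38, 45, -1, 0, 0, 0, 0]
    - [38, 50, -1, 0, 0, 0, 0]
    - [38, 50, -1, 0, 0, 0, 0]
    - [38, 50, -1, 0, 0, 0, 0]
    - [38, 50, -1, 0, 0, 0, 0]
    - [38, 50, -1, 0, 0, 0, 0]
    - [38, 45, -1, 0, 0, 0, 0]
    - [38, 40, 0, 0, 0, 0, 0]
    - [38, 15, 0, 0, 0, 0, 0]
    - [38, 0, 0, 0, 0, 0, 0]
    - [38, 0, 0, 0, 0, 0, 0]

```text
time: 54.32
tool_pos: [0.4511, 0.184, 0.1116]
tool_rot: [-3.138, 0.002, 1.492]
contact_force: [-0.2, -0.3, -0.2]
opening: 0.0434
```

```bash
python3 -c "
from h import *
delta([.461,.185,.065],1.463)
"
```

```text
pos [0.4511 0.184  0.1116] rot [-3.138e+00  2.000e-03  1.492e+00] t 54.33 open 43.4 F [-0.2 -0.3 -0.2]
delta mm [ 1.9 10.  46.5] turn [-0.004  0.002  0.029]
```

>>> move_arm:
  increments:
    - [38, 1, 4, 8, -0.004, 0.002, 0.029]
    - [38, 0, 4, 15, 0, 0, 0]
    - [38, 0, 2, 15, 0, 0, 0]
    - [38, 0, 0, 0, 0, 0, 0]
    - [38, 0, 0, 0, 0, 0, 0]

```text
time: 54.95
tool_pos: [0.4616, 0.1809, 0.0699]
tool_rot: [-3.14, 0.001, 1.457]
contact_force: [-0.3, 0.2, -0.9]
opening: 0.0432
```

```bash
python3 -c "
from h import *
delta([.461,.1853,.0235],1.463)
c=cam('wrist'); cv2.imwrite('pics/w38.png',c['img'][:,:,::-1])
c=cam('scene'); cv2.imwrite('pics/s38.png',cv2.resize(c['img'][190:310,200:330,::-1],None,fx=5,fy=5,interpolation=cv2.INTER_CUBIC))
"
```

```text
pos [0.4616 0.1809 0.0699] rot [-3.140e+00  1.000e-03  1.457e+00] t 54.95 open 43.2 F [-0.3  0.2 -0.9]
delta mm [ 4.4 -1.1 46.4] turn [-0.002  0.001 -0.006]
```

View pics/w38.png

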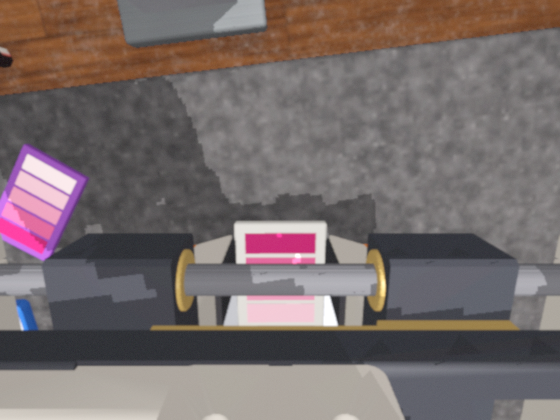

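View pics/s38.png

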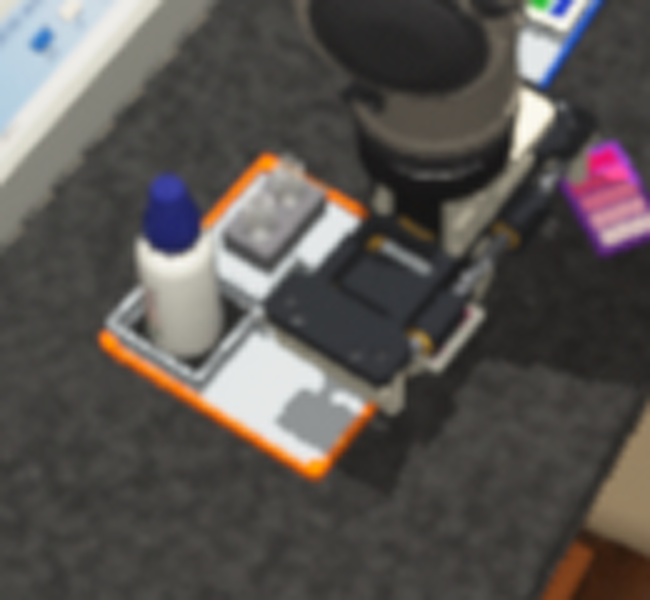

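>>> move_arm:
  increments:
    - [38, 4, -1, 14, -0.002, 0.001, -0.006]
    - [38, 0, 0, 14, 0, 0, 0]
    - [38, 0, 0, 10, 0, 0, 0]
    - [38, 0, 0, 0, 0, 0, 0]

```text
time: 55.55
tool_pos: [0.4609, 0.1857, 0.0297]
tool_rot: [3.141, -0.001, 1.464]
contact_force: [0.8, 0.2, -0.1]
opening: 0.0429
```

```bash
python3 -c "
from h import *
delta([.4613,.1853,.0232],1.463)
"
```

```text
pos [0.4609 0.1857 0.0297] rot [ 3.141e+00 -1.000e-03  1.464e+00] t 55.55 open 42.9 F [ 0.8  0.2 -0.1]
delta mm [-0.3  0.5  6.5] turn [ 0.001 -0.001  0.001]
```

>>> move_arm:
  increments:
    - [38, 0, 0, 4, 0, 0, 0]
    - [38, 0, 0, 2.3, 0, 0, 0]
    - [38, 0, 0, 0, 0, 0, 0]
    - [38, 0, 0, 0, 0, 0, 0]

```text
time: 56.05
tool_pos: [0.4614, 0.1857, 0.0234]
tool_rot: [3.139, -0.001, 1.464]
contact_force: [-0.2, 0.1, -0.6]
opening: 0.043
```

```bash
python3 -c "
from h import *
delta([.503,.181,.0228],1.463)
c=cam('wrist'); cv2.imwrite('pics/w39.png',c['img'][:,:,::-1])
X=np.array([.5575,.1748]);a=-.108;R=np.array([[np.cos(a),-np.sin(a)],[np.sin(a),np.cos(a)]])
p=robot.observe()['tool_pos'][:2]; print('tcp in tray',R.T@(p-X))
"
```

```text
pos [0.4614 0.1857 0.0234] rot [ 3.139e+00 -1.000e-03  1.464e+00] t 56.05 open 43.0 F [-0.2  0.1 -0.6]
delta mm [-0.2 41.8  0.7] turn [ 0.002 -0.001  0.001]
tcp in tray [-0.09666553  0.00051426]
```

View pics/w39.png

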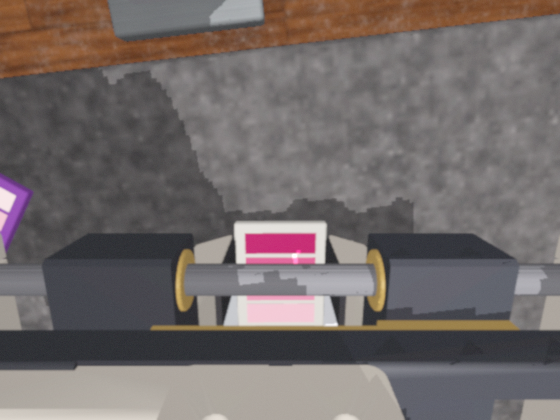

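>>> move_arm:
  increments:
    - [38, -0.3, 4, 0.4, 0.002, 0, 0]
    - [38, 0, 5, 0, 0, 0, 0]
    - [38, 0, 5, 0, 0, 0, 0]
    - [38, 0, 0, 0, 0, 0, 0]

```text
time: 56.6
tool_pos: [0.4769, 0.1838, 0.0234]
tool_rot: [3.14, -0.001, 1.464]
contact_force: [0.1, -0.2, -0.9]
opening: 0.0429
```

```bash
python3 -c "
from h import *
delta([.503,.181,.0226],1.463)
"
```

```text
pos [0.4769 0.1838 0.0234] rot [ 3.140e+00 -1.000e-03  1.464e+00] t 56.6 open 42.9 F [ 0.1 -0.2 -0.9]
delta mm [-0.  26.2  0.8] turn [ 0.001 -0.001  0.001]
```

>>> move_arm:
  increments:
    - [38, 0, 4, 0.8, 0.001, 0, 0]
    - [38, 0, 4, 0, 0, 0, 0]
    - [38, 0, 4, 0, 0, 0, 0]
    - [38, 0, 0, 0, 0, 0, 0]

```text
time: 57.1
tool_pos: [0.4881, 0.1823, 0.022]
tool_rot: [-3.138, -0.0, 1.464]
contact_force: [0.1, -0.7, 0.2]
opening: 0.0429
```

```bash
python3 -c "
from h import *
delta([.503,.181,.0226],1.463)
"
```

```text
pos [0.4881 0.1823 0.022 ] rot [-3.138 -0.     1.464] t 57.1 open 42.9 F [ 0.1 -0.7  0.2]
delta mm [ 0.2 14.9 -0.7] turn [-0.003 -0.     0.001]
```

>>> move_arm:
  increments:
    - [38, 0, 4, -0.4, -0.003, 0, 0]
    - [38, 0, 4, 0, 0, 0, 0]
    - [38, 0, 3, 0, 0, 0, 0]
    - [38, 0, 0, 0, 0, 0, 0]

```text
time: 57.6
tool_pos: [0.4993, 0.1811, 0.0221]
tool_rot: [-3.14, -0.0, 1.464]
contact_force: [-1.4, 0.5, -0.9]
opening: 0.0431
```

```bash
python3 -c "
from h import *
delta([.503,.181,.0224],1.463)
c=cam('wrist'); cv2.imwrite('pics/w40.png',c['img'][:,:,::-1])
"
```

```text
pos [0.4993 0.1811 0.0221] rot [-3.14  -0.     1.464] t 57.6 open 43.1 F [-1.4  0.5 -0.9]
delta mm [ 0.3  3.7 -0.3] turn [-0.001 -0.     0.001]
```

View pics/w40.png

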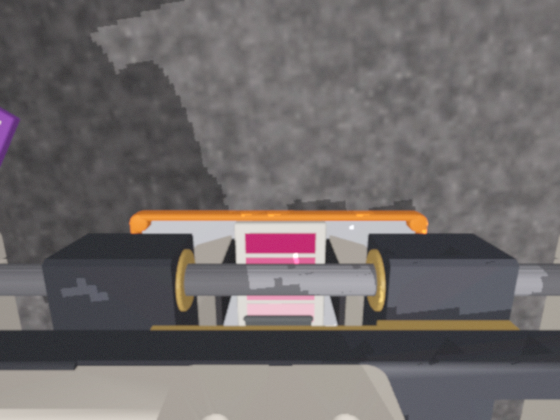

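>>> move_arm:
  increments:
    - [38, -0.4, 2, 0, -0.001, 0, 0]
    - [38, -0.3, 2, 0, 0, 0, 0]
    - [38, 0, 0, 0, 0, 0, 0]

```text
time: 58.02
tool_pos: [0.5021, 0.1802, 0.0219]
tool_rot: [-3.139, -0.0, 1.464]
contact_force: [-2.3, 0.0, -0.1]
opening: 0.0432
```

>>> move_arm:
  increments:
    - [38, 0, 2, 0, 0, 0, 0]

```text
time: 58.15
tool_pos: [0.5022, 0.1802, 0.0218]
tool_rot: [-3.135, 0.0, 1.464]
contact_force: [-12.4, 3.2, 8.0]
opening: 0.0432
```

>>> move_arm:
  increments:
    - [38, 0, 0, 0, 0, 0, 0]
    - [46, 0, 0, 0, 0, 0, 0]
    - [60, 0, 0, 0, 0, 0, 0]
    - [70, 0, 0, 0, 0, 0, 0]
    - [70, 0, 0, -10, 0, 0, 0]
    - [70, 0, 0, -40, 0, 0, 0]
    - [70, 0, 0, -50, 0, 0, 0]
    - [70, 0, 10, -50, 0, 0, 0]
    - [70, 0, 40, -40, 0, 0, 0]
    - [70, -30, 40, -20, 0, 0, 0]
    - [70, -30, 0, 0, 0, 0, 0]
    - [70, 0, 0, 0, 0, 0, 0]

```text
time: 59.65
tool_pos: [0.5909, 0.1089, 0.2455]
tool_rot: [3.136, -0.001, 1.465]
contact_force: [-0.6, 0.2, 0.1]
opening: 0.0703
```

>>> move_arm:
  increments:
    - [70, 0, 0, 0, 0, 0, 0]
    - [70, 0, 0, 0, 0, 0, 0]

```text
time: 59.9
tool_pos: [0.5905, 0.1102, 0.2459]
tool_rot: [3.136, -0.002, 1.466]
contact_force: [0.6, 0.7, -0.2]
opening: 0.0704
```

```bash
python3 -c "
from h import *
delta([.503,.181,.2],1.463)
c=cam('wrist'); cv2.imwrite('pics/w41.png',c['img'][:,:,::-1])
X=np.array([.5575,.1748]);a=-.108;R=np.array([[np.cos(a),-np.sin(a)],[np.sin(a),np.cos(a)]])
for x,y,z in [(-.072,-.022,.025),(-.072,.022,.025),(-.075,-.078,.006),(-.075,.078,.006)]: print(proj(c,[*(X+R@[x,y]),z]).round(1))
cv2.imwrite('pics/w41a.png',cv2.resize(c['img'][40:230,160:400,::-1],None,fx=3.2,fy=3.1,interpolation=cv2.INTER_CUBIC))
"
```

```text
pos [0.5905 0.1102 0.2459] rot [ 3.136e+00 -2.000e-03  1.466e+00] t 59.9 open 70.4 F [ 0.6  0.7 -0.2]
delta mm [ 61.2 -94.7  45.5] turn [ 0.006 -0.002  0.003]
[318.   71.4]
[360.5  71.6]
[264.8  70.5]
[408.1  71.1]
```

View pics/w41.png

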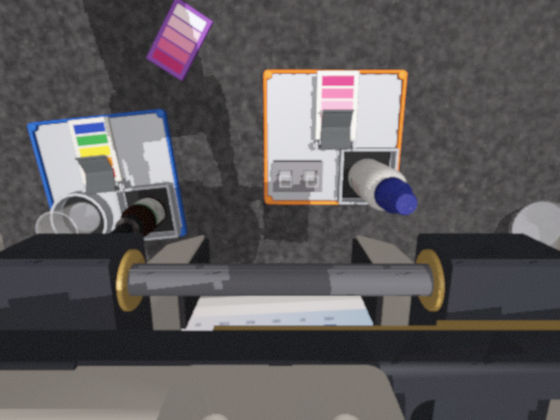

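View pics/w41a.png

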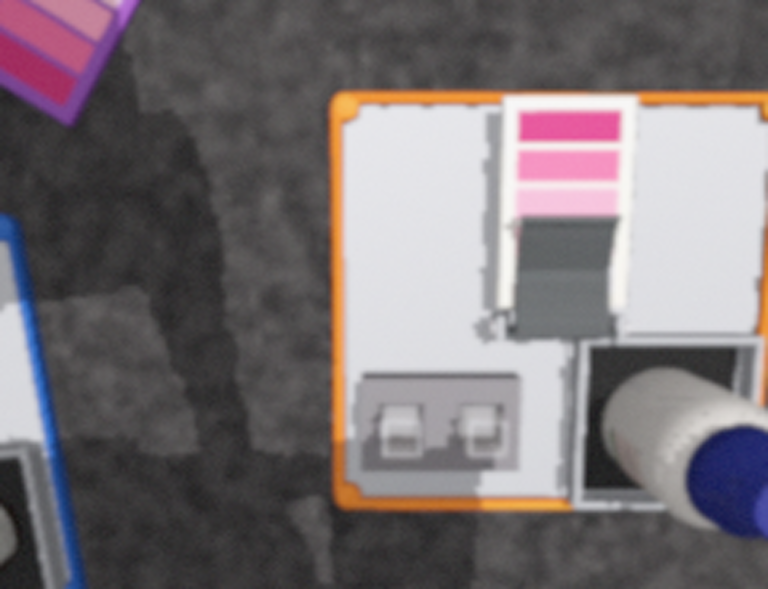

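```bash
python3 - <<'E'
from h import *
for n in ["scene","side"]:
    c=cam(n); cv2.imwrite(f"pics/{n}_end.png",c["img"][:,:,::-1])
    for t in ["brown_bottle","big_beaker","white_bottle","dropper","blue_cap"]:
        print(n,t,[np.round(r["rect"]) for r in robot.look_for(t,n)[:1]])
E
```

```text
scene brown_bottle [array([330., 128.,  15.,  32.])]
scene big_beaker [array([146., 273.,  33.,  42.])]
scene white_bottle [array([278., 107.,  23.,  42.])]
scene dropper [array([275., 167.,   6.,  25.])]
scene blue_cap [array([229., 228.,  19.,  35.])]
side brown_bottle [array([292., 164.,  14.,  28.])]
side big_beaker [array([192., 248.,  31.,  48.])]
side white_bottle [array([246., 156.,  19.,  37.])]
side dropper []
side blue_cap [array([245., 204.,  22.,  47.])]
```

View pics/side_end.png

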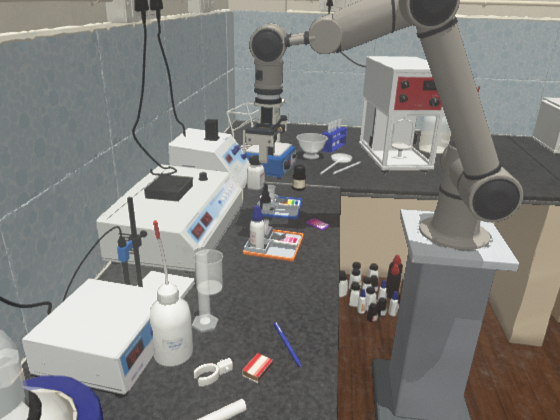

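View pics/scene_end.png

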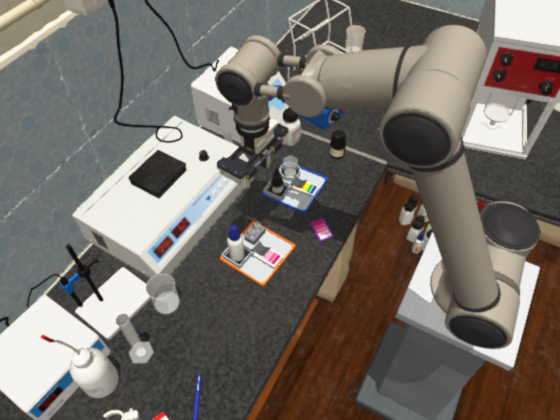

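Both kits are complete. The bystander bottles, the large beaker and the purple chart are where they started (brown bottle at (338,144), white bottle at (289,128), large beaker at (162,294), purple chart at (320,230) in the scene image). The gripper is clear of everything.

```bash
python3 -c "
from h import *
print(robot.hand_in())"
```

```text
the job is handed in; nothing more can be done
None
```

I made up both kits and handed the job in at about 60 s of the 144 s allowed. No verdict was reported.

- **Blue tray:** the amber dropper bottle is in the square compartment, the small beaker is in the round well, and the rainbow chart is home under the clip.
- **Orange tray:** the slim blue-capped bottle is in the square compartment, and the pink chart is home under the clip.
- **Charts:** both ran under the clip until the force jumped to about 12 N at the stop. In the last wrist views their edges lay within about 1 px (roughly 1 mm) of the computed home positions, and both were straight.
- **Upright and undisturbed:** in the last pictures both bottles and the beaker stand upright. The brown bottle, large beaker, black-capped bottle and purple chart were at their starting places.

**Mishaps and disagreements:**
- **Blue-capped bottle:** it stood about 30° off the world axes, so the first two grips closed at 50 mm. I re-gripped it along its sides at 37 mm.
- **Dropper grip:** it read 35 mm against the listed 37 mm, but the hold was steady.
- **Side camera:** the detector did not report the dropper in the final side picture. I could see it in the compartment in the scene and wrist pictures.

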